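# Stir the polishing beads and park the stirrer

### The job

Take the standing stirrer by its grip and, starting at the bowl's handle with the foot close to the bowl's floor, stir the ceramic polishing beads two full turns anticlockwise as seen from above, in circles wide enough to shift beads on both sides. Then lower the stirrer into the rectangular pocket of the parking block, letting go only once it is in, so that its foot sits fully home, square and upright. Keep all beads in the bowl and do not disturb the printed shell, the glue bottle or the scraper.

Things in the scene. Friction and masses are not known exactly. Their poses are not given: they have to be found in the camera images.
- bowl: round open steel bowl, fixed, its place and yaw vary. Outside radius 88 mm at the foot, 96 mm at the rim, 42 mm high, wall 4 mm; flat inner floor 6 mm above the table, inner radius 84 mm. Origin: centre of its underside, z up. A flat pan handle with black grip points along the bowl's -x out to 149 mm from the centre, its top 41 mm up. Anticlockwise from above: handle (-x), -y, +x, +y.
- stirrer: loose grey plastic stirrer, 0.12 kg, 122 mm tall, standing on its foot. Foot: block 34 mm (its x) by 24 mm (y) by 14 mm high, edges rounded 2.5 mm; above it a stem of 12 mm diameter; from 72 to 122 mm up a grip bar 28 mm (x) by 14 mm (y), to be pinched from above across its 14 mm. Origin: centre of the foot's underside; z up. Half-turn symmetric. Beads push back with up to 10 N: grip firmly.
- stand: fixed white plastic parking block 80 mm (its x) by 130 mm (y), 16 mm high; origin at the centre of its underside. Two pockets 10 mm deep in its top: the stirrer's rectangular one centred at y = +28 mm, and a 26 mm square one at y = -36 mm (for another tool; the foot does not fit). Its place and yaw vary; bowl and stand may swap sides.
- pocket (a point): centre of the floor of the stand's rectangular pocket, 6 mm above the table, 10 mm below the block's top. The pocket is 38 mm along the point's x and 28 mm along its y (2 mm play all round the stirrer's foot), with a 3 mm chamfered mouth; z up.
- bead0: one of ten alike white ceramic beads, balls of 18 mm diameter, 12 g, lying in one layer on the bowl's floor in the half away from the handle; the handle side is clear to begin with. Origin at its centre; it rolls.
- bead1: one of ten alike white ceramic beads, balls of 18 mm diameter, 12 g, lying in one layer on the bowl's floor in the half away from the handle; the handle side is clear to begin with. Origin at its centre; it rolls.
- bead2: one of ten alike white ceramic beads, balls of 18 mm diameter, 12 g, lying in one layer on the bowl's floor in the half away from the handle; the handle side is clear to begin with. Origin at its centre; it rolls.
- bead3: one of ten alike white ceramic beads, balls of 18 mm diameter, 12 g, lying in one layer on the bowl's floor in the half away from the handle; the handle side is clear to begin with. Origin at its centre; it rolls.
- bead4: one of ten alike white ceramic beads, balls of 18 mm diameter, 12 g, lying in one layer on the bowl's floor in the half away from the handle; the handle side is clear to begin with. Origin at its centre; it rolls.
- bead5: one of ten alike white ceramic beads, balls of 18 mm diameter, 12 g, lying in one layer on the bowl's floor in the half away from the handle; the handle side is clear to begin with. Origin at its centre; it rolls.
- bead6: one of ten alike white ceramic beads, balls of 18 mm diameter, 12 g, lying in one layer on the bowl's floor in the half away from the handle; the handle side is clear to begin with. Origin at its centre; it rolls.
- bead7: one of ten alike white ceramic beads, balls of 18 mm diameter, 12 g, lying in one layer on the bowl's floor in the half away from the handle; the handle side is clear to begin with. Origin at its centre; it rolls.
- bead8: one of ten alike white ceramic beads, balls of 18 mm diameter, 12 g, lying in one layer on the bowl's floor in the half away from the handle; the handle side is clear to begin with. Origin at its centre; it rolls.
- bead9: one of ten alike white ceramic beads, balls of 18 mm diameter, 12 g, lying in one layer on the bowl's floor in the half away from the handle; the handle side is clear to begin with. Origin at its centre; it rolls.
- shell: bystander: loose domed printed shell, 72 mm wide, 70 mm high, origin at the centre of its underside
- glue: bystander: small loose standing glue bottle, 34 mm wide, 95 mm high, origin at the centre of its underside
- scraper: bystander: loose flat scraper with a wooden handle, lying at the left, 200 mm long along its x, origin mid-length underneath
Things that resemble listed ones, but are neither listed nor needed, are in the scene too. Several things have the shape of the bowl; the one meant has the colours described above. What is meant by the stand is not pink, and is the larger of those in its own colour.

How it is judged:
On the way, in this order (a step that is already met when the one before it is completed fails the run):
1. The stirrer's foot is down on the bowl's handle side, at most 8 mm off the inner floor (z of stirrer in the frame of bowl below 0.014 m and horizontal distance between stirrer and bowl below 0.07 m and x of stirrer in the frame of bowl below -0.02 m and y of stirrer in the frame of bowl above -0.015 m), for 0.05 s.
2. First anticlockwise turn: the foot, still low, is on the side a quarter turn anticlockwise from the handle (bowl -y), over 20 mm from the centre (z of stirrer in the frame of bowl below 0.014 m and horizontal distance between stirrer and bowl below 0.07 m and y of stirrer in the frame of bowl below -0.02 m and x of stirrer in the frame of bowl below 0.015 m), for 0.05 s.
3. First anticlockwise turn: the foot, still low, is on the side opposite the handle (bowl +x), over 20 mm from the centre (z of stirrer in the frame of bowl below 0.014 m and horizontal distance between stirrer and bowl below 0.07 m and x of stirrer in the frame of bowl above 0.02 m and y of stirrer in the frame of bowl below 0.015 m), for 0.05 s.
4. First anticlockwise turn: the foot, still low, is on the side three quarters of a turn from the handle (bowl +y), over 20 mm from the centre (z of stirrer in the frame of bowl below 0.014 m and horizontal distance between stirrer and bowl below 0.07 m and y of stirrer in the frame of bowl above 0.02 m and x of stirrer in the frame of bowl above -0.015 m), for 0.05 s.
5. First anticlockwise turn: the foot, still low, is on the handle side again, over 20 mm from the centre (all of step 1), for 0.05 s.
6. Second anticlockwise turn: the foot, still low, is on the side a quarter turn anticlockwise from the handle (bowl -y), over 20 mm from the centre (all of step 2), for 0.05 s.
7. Second anticlockwise turn: the foot, still low, is on the side opposite the handle (bowl +x), over 20 mm from the centre (all of step 3), for 0.05 s.
8. Second anticlockwise turn: the foot, still low, is on the side three quarters of a turn from the handle (bowl +y), over 20 mm from the centre (all of step 4), for 0.05 s.
9. Second anticlockwise turn ends low on the handle side, over 20 mm from the centre, and on each side (beads 0 1 2 5 6, beads 3 4 7 8 9) at least two beads lie over 15 mm from their starts (all of step 5 and (distance of each of bead0, bead1 from where it was at the start of the episode above 0.015 m or distance of each of bead0, bead2 from where it was at the start of the episode above 0.015 m or distance of each of bead0, bead5 from where it was at the start of the episode above 0.015 m or distance of each of bead0, bead6 from where it was at the start of the episode above 0.015 m or distance of each of bead1, bead2 from where it was at the start of the episode above 0.015 m or distance of each of bead1, bead5 from where it was at the start of the episode above 0.015 m or distance of each of bead1, bead6 from where it was at the start of the episode above 0.015 m or distance of each of bead2, bead5 from where it was at the start of the episode above 0.015 m or distance of each of bead2, bead6 from where it was at the start of the episode above 0.015 m or distance of each of bead5, bead6 from where it was at the start of the episode above 0.015 m) and (distance of each of bead3, bead4 from where it was at the start of the episode above 0.015 m or distance of each of bead3, bead7 from where it was at the start of the episode above 0.015 m or distance of each of bead3, bead8 from where it was at the start of the episode above 0.015 m or distance of each of bead3, bead9 from where it was at the start of the episode above 0.015 m or distance of each of bead4, bead7 from where it was at the start of the episode above 0.015 m or distance of each of bead4, bead8 from where it was at the start of the episode above 0.015 m or distance of each of bead4, bead9 from where it was at the start of the episode above 0.015 m or distance of each of bead7, bead8 from where it was at the start of the episode above 0.015 m or distance of each of bead7, bead9 from where it was at the start of the episode above 0.015 m or distance of each of bead8, bead9 from where it was at the start of the episode above 0.015 m)), for 0.05 s.
10. The foot is lowered into the pocket while still held: under 5 mm above the pocket floor (z of stirrer in the frame of pocket below 0.005 m and contact force between the fingers and stirrer above 0.3 N and horizontal distance between stirrer and pocket below 0.004 m and angle between the x axis of stirrer and the x axis of pocket, either way round below 0.14 rad and angle between stirrer's own z axis and vertical below 0.08 rad), for 0.05 s.
At the end, for the whole second after the job is handed in: The stirrer stands in the rectangular pocket, released and at rest: its foot within 2 mm of the pocket floor, within 4 mm of its centre, square to it within 0.14 rad and upright within 0.08 rad; all ten beads are inside the bowl (z of stirrer in the frame of pocket below 0.002 m and linear speed of stirrer below 0.02 m/s and horizontal distance between stirrer and pocket below 0.004 m and angle between the x axis of stirrer and the x axis of pocket, either way round below 0.14 rad and angle between stirrer's own z axis and vertical below 0.08 rad and horizontal distance between each of bead0, bead1, bead2, bead3, bead4, bead5, bead6, bead7, bead8, bead9 and bowl below 0.09 m and height (world z) of each of bead0, bead1, bead2, bead3, bead4, bead5, bead6, bead7, bead8, bead9 below 0.037 m); the robot touches nothing.
It fails at once if the shell is moved more than 30 mm (distance of shell from where it was at the start of the episode above 0.03 m).
It fails at once if the glue is moved more than 30 mm (distance of glue from where it was at the start of the episode above 0.03 m).
It fails at once if the scraper is moved more than 30 mm (distance of scraper from where it was at the start of the episode above 0.03 m).
It also fails if it takes over 72 s, if anything falls off the work surface, if the arm or the gripper's body presses on something with over 40 N, if the wrist force passes 120 N, or if a joint passes its speed limit or range.

### The arm

A 6-joint arm with a two-finger parallel gripper is mounted at the origin on the work surface. World frame = base frame: x ahead of the robot, y to its left, z up, the work surface at z = 0. Lengths are in m, angles in rad, forces in N, time in s.
With the tool pointing down it reaches from about 0.35 to 0.975 m from the base axis. Payload 4.9 kg.
Tool frame: the origin (TCP) lies at the very end of the fingers, on their centre line; the grasp point (between the pads) lies 19 mm behind it; z points along the fingers, y is the direction in which the jaws open and shut (so a half turn about z gives the same grasp; the last joint's range is limited). The gripper opens to 85 mm and grips with 20 to 120 N. Pads are 22 mm wide; open, the fingers measure 114 mm over their backs; the gripper's body (76 mm by 85 mm) begins 54 mm behind the grasp point. The pads swing forward as they close: fully open they stand 13 mm farther back than shut.
Start: joints at [-1.266, 0.053, 1.613, -0, 1.476, -0.119], TCP at [0.257, -0.57, 0.231] pointing down, gripper open.
Joint ranges: [-3.01, 3.01], [-1.01, 2.22], [0.06, 2.58], [-1.02, 4.17], [0.09, 2.62], [-3.14, 3.14]. Speed limits (rad/s): [2.57, 2.57, 3.14, 3.14, 3.14, 3.14].

### API

Orientations are given as a unit quaternion [x, y, z, w].
In Python, from rig import monitor, capture, get_calibration, ctrl, outline_of, tip_of gives the robot as it stands. The module is installed in compiled form; this text tells all that it offers.
- The arm moves only by the tool arm_command, never from a script. Its argument "moves" is a list of rows, each a list of 3 entries, a list of its own where there are three numbers: the turn, a rotation vector about the tool's x, y, z in degrees, then the shift along the tool's x, y, z in m, then the opening, from -1 (shut) to 1 (fully open), so that 0 is half open. A call has 1 to 20 rows; each row shifts and turns the pose as measured when the row begins, along the tool's axes as they then stand; what a row does not reach is not made up. A row lasts 1/12 s, in which the tool goes at most 41.7 mm and 7.16 degrees, less where a joint would pass 70% of its speed; a pose out of reach is approached as far as the arm can. A call is refused whole if a number of a shift passes 0.0417 or a number of a turn 7.16, either way. A call with a gripper value outside its range is refused whole. The fingers move at their own pace and stop on an object; the grip force is fixed at half the most. Time passes only in rows, so rows that do not move let the fingers close. It gives the time, the measured TCP pose, the force and the opening at its end, in the units of the state.
- monitor.observe(): the state, without advancing time (a new reading comes with each control period).
- capture(name): name is "scene" or "top"; returns (picture, depth): 480x640x3 uint8, red, green, blue; 480x640 float32, m along the optical axis (not along the pixel's ray), 0 where there is no reading.
- get_calibration(name): a dict with "vertical_fov" (degrees; the focal length in pixels is half the picture's height over the tangent of half this angle, whatever the lens; pixels are square), "cx", "cy" (the principal point, pixels), "R" (3x3) and "t" (3): a world point X has camera coordinates R X + t. Camera axes: x right, y down, z forward; pixel columns grow to the right and rows downward; lengths in m; the calibration is good to about 2 mm. A picture is of the moment at which its call begins. get_calibration takes no time and is no camera call.
- ctrl.finish_job(): hands the job in, once; it reports no verdict.
Trained networks look in the newest picture that a camera, given by its name, has taken for a name from the list of things; names that differ only in an ending like _2 or _b are one class to them, and where a whole thing is asked for, a point or a joint stands for the part that bears it (a point fixed in the world has none). Each returns a list of dicts, best first, with "score" (0 to 1); they miss things now and then, are a little off and sometimes report something else, mostly with a low value. They report only what shows in the picture. A call takes as long as a camera call. They do not tell look-alikes from the thing itself.
- outline_of(camera, label): "pixels" (480x640 bool, what is visible of it) and "pixel" ([row, column] in pixels, amid what is visible of it).
- tip_of(camera, label): "pixel" ([row, column] in pixels: a listed point, or the origin of a listed thing).
The state is a dict: "clock": time; "q": joint angles; "qd": joint speeds; "effort": joint torques, N m; "tool_pos": TCP position; "tool_rot": TCP orientation; "wrist_force": force on the tool from outside, world axes, zero at the start; "torque": the same for the moment, N m; "finger_gap": opening from 0.0 (shut) to 1.0 (fully open).
Only numpy, scipy, OpenCV 4.12 (cv2) and the standard library are available. Lean on these libraries where they do the work, as an engineer would, in place of code of your own. Each camera call takes 0.05 s, during which the arm holds its last target. There are 200 camera calls.

## Working session

There is one attempt and no reset: what is moved stays moved. The work goes in short steps, Python scripts to look and compute and a tool call to move; the robot and the scene stay as the last step left them, time stands still between calls to the robot, and variables do not carry over. Pictures are saved under pics/ and viewed, about 8 in all and at most 12, crops included, and the job is handed in when it is done.

Besides the shell and the picture viewer there is one more tool, called after ">>>" as a command line: name --argument value ..., lists and objects as JSON in quotes. arm_command: Moves the arm, as the interface text tells. Its arguments: {"type":"object","properties":{"moves":{"type":"array"}},"required":["moves"]}

```bash
mkdir -p pics; cat > h.py <<'E'
import numpy as np, cv2
from rig import monitor, capture, get_calibration, ctrl, outline_of, tip_of
def pts(cam, depth):
    c=get_calibration(cam); f=240/np.tan(np.radians(c["vertical_fov"])/2)
    v,u=np.mgrid[0:480,0:640]
    P=np.stack([(u-c["cx"])/f*depth,(v-c["cy"])/f*depth,depth],-1)
    return (P-np.array(c["t"]))@np.array(c["R"])   # R^T (P-t)
def proj(cam,X):
    c=get_calibration(cam); f=240/np.tan(np.radians(c["vertical_fov"])/2)
    p=np.array(X)@np.array(c["R"]).T+np.array(c["t"]); return p[...,:2]/p[...,2:]*f+[c["cx"],c["cy"]]
E
python3 - <<'E'
from h import *
for cam in("scene","top"):
    im,d=capture(cam); cv2.imwrite(f"pics/{cam}0.png",im[...,::-1]); np.savez(f"{cam}0",im=im,d=d)
    W=pts(cam,d); c=get_calibration(cam); print(cam,-np.array(c["R"]).T@np.array(c["t"]),c["vertical_fov"])
    for l in("bowl","stirrer","stand","pocket","shell","glue","scraper"):
        for o in outline_of(cam,l)[:4]:
            m=o["pixels"]&(d>0); q=W[m]; print(l,round(o["score"],2),np.round(o["pixel"]),m.sum(),np.round(np.median(q,0),3) if len(q) else"",np.round(q.min(0),3) if len(q) else "",np.round(q.max(0),3) if len(q) else "")
    for l in("stirrer","pocket","bowl"):
        print("tip",l,[(round(o["score"],2),np.round(o["pixel"])) for o in tip_of(cam,l)])
print(monitor.observe())
E
```

```text
scene [ 1.18222658 -0.61140624  1.06465392] 53.070001484142225
bowl 0.88 [295. 248.] 3595 [ 0.516 -0.197  0.01 ] [ 0.386 -0.288 -0.002] [ 0.635 -0.099  0.05 ]
bowl 0.73 [297. 112.] 4323 [ 0.267 -0.452  0.009] [ 0.123 -0.542 -0.004] [ 0.385 -0.342  0.048]
bowl 0.53 [186. 393.] 547 [0.528 0.445 0.008] [ 0.41   0.421 -0.002] [0.612 0.482 0.024]
stand 0.97 [201. 321.] 383 [0.41  0.212 0.012] [0.357 0.165 0.   ] [0.455 0.264 0.019]
stand 0.82 [225. 368.] 926 [0.587 0.239 0.017] [ 0.522  0.171 -0.001] [0.646 0.316 0.026]
stand 0.61 [159. 420.] 678 [0.521 0.601 0.017] [ 0.461  0.533 -0.002] [0.578 0.698 0.025]
pocket 0.95 [161. 422.] 664 [0.522 0.601 0.017] [0.46  0.533 0.   ] [0.576 0.685 0.025]
pocket 0.59 [202. 319.] 389 [0.41  0.212 0.012] [ 0.356  0.165 -0.001] [0.455 0.264 0.019]
shell 0.82 [289. 353.] 572 [0.724 0.003 0.044] [ 0.665 -0.018  0.001] [0.749 0.05  0.076]
glue 0.49 [262. 390.] 282 [0.754 0.128 0.055] [0.722 0.118 0.002] [0.766 0.201 0.102]
scraper 0.59 [183. 394.] 532 [0.53  0.445 0.008] [ 0.4    0.42  -0.002] [0.611 0.48  0.024]
tip stirrer [(0.65, array([255., 279.])), 
[... 1516 characters left out ...]
, 482.]))]
{'clock': 1.1, 'q': array([-1.26599727e+00,  5.27043062e-02,  1.61290392e+00,  8.96181352e-06,
        1.47596457e+00, -1.18997883e-01]), 'qd': array([ 8.35615003e-04,  7.11863428e-05, -7.24667117e-04,  6.66028813e-04,
        8.74345679e-04, -5.71347474e-04]), 'effort': array([ 1.13772068e-03, -3.93693781e+01, -3.70465243e+01, -3.62755475e-05,
        5.59637683e-04, -1.36059590e-06]), 'tool_pos': array([ 0.25701602, -0.56969712,  0.23129856]), 'tool_rot': array([9.77633487e-01, 2.10315868e-01, 5.36262085e-06, 9.47232041e-06]), 'wrist_force': array([-0.62114075, -0.14699828, -0.10937655]), 'torque': array([ 0.02104039, -0.00174671, -0.02345659]), 'finger_gap': 0.9994734737952056}
```

```bash
ls pics
```

```text
scene0.png
top0.png
```

```bash
python3 - <<'E'
import cv2
a=cv2.imread("pics/scene0.png");b=cv2.imread("pics/top0.png")
cv2.imwrite("pics/s1.png",cv2.resize(a[120:390,40:520],None,fx=1.66,fy=1.66,interpolation=2))
cv2.imwrite("pics/t1.png",cv2.resize(b[130:360,130:530],None,fx=2,fy=2,interpolation=2))
E
```

```text
(no output)
```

View pics/s1.png

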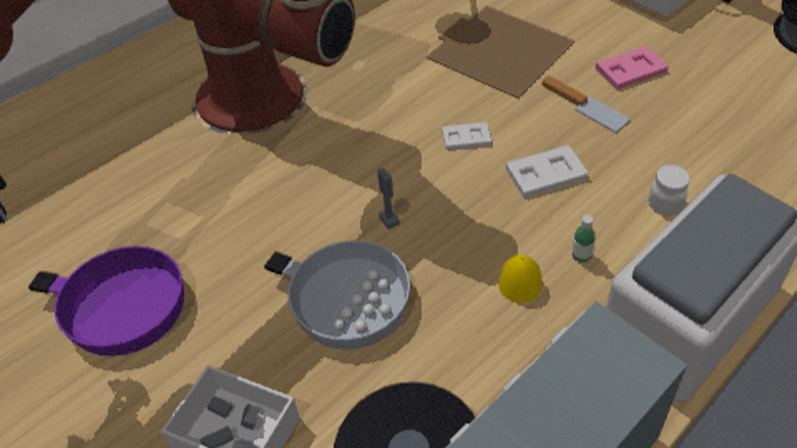

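View pics/t1.png

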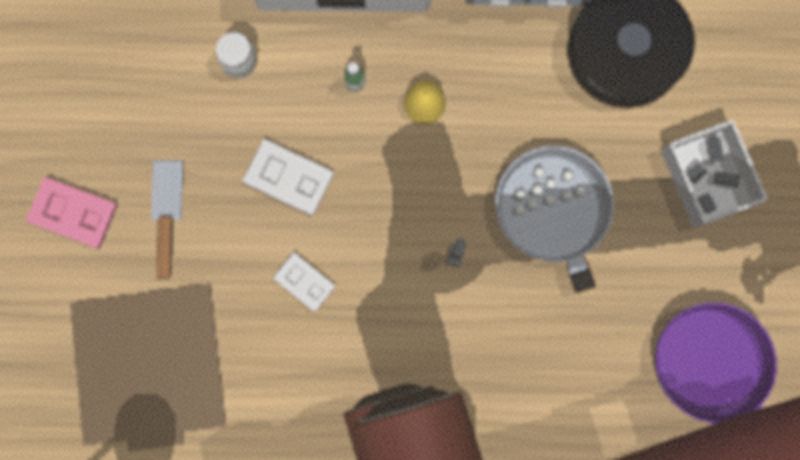

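Viewed 2: the steel bowl is at top px ~(407,231) with its handle toward −x (crop 580,272). The stirrer is at top px ~(357,256). The larger white stand is at ~(274,219) with its bigger pocket on the left (+y). Next I fit silhouettes to both views.

```bash
cat > fit.py <<'E'
from h import *
from scipy.optimize import minimize
S=4
def circ(r,z): 
    a=np.linspace(0,2*np.pi,60); return np.c_[r*np.cos(a),r*np.sin(a),0*a+z]
def box(x,y,z): return np.array([[a,b,c] for a in x for b in y for c in z],float)
M={"stand":[box((-.04,.04),(-.065,.065),(0,.016))],
 "bowl":[np.r_[circ(.088,0),circ(.096,.042)],box((-.149,-.09),(-.011,.011),(.031,.041))],
 "stirrer":[box((-.016,.016),(-.011,.011),(0,.014)),np.r_[circ(.006,.014),circ(.006,.072)],box((-.014,.014),(-.007,.007),(.072,.122))]}
def place(H,p):
    c,s=np.cos(p[2]),np.sin(p[2]); return H@np.array([[c,s,0],[-s,c,0],[0,0,1]])+[p[0],p[1],0]
def sil(cam,n,p,roi,off=(0,0)):
    x0,y0,x1,y1=roi; m=np.zeros(((y1-y0)*S,(x1-x0)*S),np.uint8)
    for H in M[n]:
        q=(proj(cam,place(H,p))+off-[x0,y0]+.5)*S-.5
        cv2.fillConvexPoly(m,cv2.convexHull(np.round(q*16).astype(np.int32)),255,shift=4)
    return cv2.resize(m,(x1-x0,y1-y0),interpolation=cv2.INTER_AREA)/255.
def roi_of(cam,n,p,pad=8):
    q=np.concatenate([proj(cam,place(H,p)) for H in M[n]]); a=q.min(0)-pad;b=q.max(0)+pad
    return int(a[0]),int(a[1]),int(b[0]),int(b[1])
def mask(im,roi,thr):
    x0,y0,x1,y1=roi; h=cv2.cvtColor(cv2.GaussianBlur(im,(3,3),0),cv2.COLOR_RGB2HSV)[y0:y1,x0:x1]
    return (h[...,1]<thr).astype(float)
def fit(n,p0,ims,thr,tag,cams=("scene","top")):
    R={c:roi_of(c,n,p0,10) for c in cams}; K={}
    for c in cams:
        m=mask(ims[c],R[c],thr); k,l=cv2.connectedComponents(m.astype(np.uint8)); s=sil(c,n,p0,R[c])
        best=np.argmax([((l==i)*s).sum() for i in range(1,k)])+1
        m=(l==best).astype(np.uint8)
        ct=cv2.findContours(m,cv2.RETR_EXTERNAL,cv2.CHAIN_APPROX_NONE)[0]; m=cv2.drawContours(m*0,ct,-1,1,-1); K[c]=m.astype(float)
    sc=np.array([.004,.004,.05])
    def solve(cs,p0):
        f=lambda u:sum(np.abs(sil(c,n,p0+u*sc,R[c])-K[c]).sum() for c in cs)
        b=min((minimize(f,u0,method="Nelder-Mead",options=dict(initial_simplex=np.array(u0)+np.r_[[[0]*3],2*np.eye(3)],xatol=.01,fatol=.05)) for u0 in ([0,0,0],[0,0,4],[0,0,-4])),key=lambda r:r.fun)
        return p0+b.x*sc,b.fun
    p,e=solve(cams,np.array(p0,float)); print(n,"both",np.round(p,4),round(e,1),{c:K[c].sum() for c in cams})
    if len(cams)>1:
        for c in cams: q,e=solve([c],p); print("  ",c,np.round(q,4),round(e,1))
    t=[]
    for c in cams:
        x0,y0,x1,y1=R[c]; v=ims[c][y0:y1,x0:x1,::-1]; v=cv2.resize(v,None,fx=4,fy=4,interpolation=cv2.INTER_CUBIC)
        for A,col in((K[c],(0,255,0)),(sil(c,n,p,R[c]),(0,0,255))):
            B=(cv2.resize(A,None,fx=4,fy=4)>.5).astype(np.uint8); v=cv2.drawContours(v.copy(),cv2.findContours(B,cv2.RETR_LIST,cv2.CHAIN_APPROX_NONE)[0],-1,col,1)
        t.append(v)
    H=max(v.shape[0] for v in t); t=np.hstack([cv2.copyMakeBorder(v,0,H-v.shape[0],0,4,cv2.BORDER_CONSTANT) for v in t])
    return p,t
E
python3 - <<'E'
from fit import *
ims={c:np.load(c+"0.npz")["im"] for c in("scene","top")}
T=[]
for n,p,thr in(("stand",(.58,.245,.5),50),("bowl",(.53,-.2,.2),60),("stirrer",(.445,-.033,-.3),60)):
    p,t=fit(n,p,ims,thr,n); T.append(t)
    for c in ims: print(c,[np.round(x) for x in [np.percentile(mask(ims[c],(0,0,640,480),60),1)]])
W=max(t.shape[1] for t in T); v=np.vstack([cv2.copyMakeBorder(t,0,4,0,W-t.shape[1],cv2.BORDER_CONSTANT) for t in T])
k=min(800/v.shape[1],600/v.shape[0],1); cv2.imwrite("pics/fit1.png",cv2.resize(v,None,fx=k,fy=k,interpolation=cv2.INTER_AREA)); print(v.shape)
E
```

```text
stand both [ 0.5811  0.248  -0.4352] 91.9 {'scene': np.float64(956.0), 'top': np.float64(1023.0)}
   scene [ 0.5813  0.2486 -0.4341] 31.5
   top [ 0.5808  0.2471 -0.4421] 56.0
scene [np.float64(0.0)]
top [np.float64(0.0)]
bowl both [ 0.538  -0.1925  0.345 ] 265.1 {'scene': np.float64(3995.0), 'top': np.float64(3010.0)}Traceback (most recent call last):
  File "<stdin>", line 5, in <module>
  File "fit.py", line 38, in fit
    for c in cams: q,e=solve([c],p); print("  ",c,np.round(q,4),round(e,1))
                       ~~~~~^^^^^^^
  File "fit.py", line 34, in solve
    b=min((minimize(f,u0,method="Nelder-Mead",options=dict(initial_simplex=np.array(u0)+np.r_[[[0]*3],2*np.eye(3)],xatol=.01,fatol=.05)) for u0 in ([0,0,0],[0,0,4],[0,0,-4])),key=lambda r:r.fun)
  File "fit.py", line 34, in <genexpr>
    b=min((minimize(f,u0,method="Nelder-Mead",options=dict(initial_simplex=np.array(u0)+np.r_[[[0]*3],2*np.eye(3)],xatol=.01,fatol=.05)) for u0 in ([0,0,0],[0,0,4],[0,0,-4])),key=lambda r:r.fun)
           ~~~~~~~~^^^^^^^^^^^^^^^^^^^^^^^^^^^^^^^^^^^^^^^^^^^^^^^^^^^^^^^^^^^^^^^^^^^^^^^^^^^^^^^^^^^^^^^^^^^^^^^^^^^^^^^^^^^^^^^^^^^^^
    res = _minimize_neldermead(fun, x0, args, callback, bounds=bounds,
                               **options)
    fxr = func(xr)
    fx = function(np.copy(x), *(wrapper_args + args))
  File "fit.py", line 33, in <lambda>
    f=lambda u:sum(np.abs(sil(c,n,p0+u*sc,R[c])-K[c]).sum() for c in cs)
               ~~~^^^^^^^^^^^^^^^^^^^^^^^^^^^^^^^^^^^^^^^^^^^^^^^^^^^^^^
  File "fit.py", line 33, in <genexpr>
    f=lambda u:sum(np.abs(sil(c,n,p0+u*sc,R[c])-K[c]).sum() for c in cs)
                          ~~~^^^^^^^^^^^^^^^^^^
  File "fit.py", line 15, in sil
    q=(proj(cam,place(H,p))+off-[x0,y0]+.5)*S-.5
       ~~~~^^^^^^^^^^^^^^^^
  File "h.py", line 9, in proj
    c=get_calibration(cam); f=240/np.tan(np.radians(c["vertical_fov"])/2)
ValueError: time passes only in moves, steps and waits
```

```bash
sed -i '2a import functools\n_gc=get_calibration\nget_calibration=functools.lru_cache(_gc)' h.py
python3 - <<'E'
from fit import *
ims={c:np.load(c+"0.npz")["im"] for c in("scene","top")}
T=[]
for n,p,thr in(("stand",(.58,.245,-.43),60),("bowl",(.53,-.2,.3),60),("stirrer",(.445,-.033,-.3),60)):
    p,t=fit(n,p,ims,thr,n); T.append(t)
W=max(t.shape[1] for t in T); v=np.vstack([cv2.copyMakeBorder(t,0,4,0,W-t.shape[1],cv2.BORDER_CONSTANT) for t in T])
k=min(800/v.shape[1],600/v.shape[0],1); cv2.imwrite("pics/fit1.png",cv2.resize(v,None,fx=k,fy=k,interpolation=cv2.INTER_AREA)); print(v.shape)
E
```

```text
stand both [ 0.5807  0.248  -0.4274] 120.6 {'scene': np.float64(991.0), 'top': np.float64(1057.0)}
   scene [ 0.5807  0.2484 -0.4337] 32.1
   top [ 0.5805  0.2471 -0.4287] 86.4
bowl both [ 0.5379 -0.1925  0.3452] 264.6 {'scene': np.float64(3995.0), 'top': np.float64(3010.0)}
   scene [ 0.5381 -0.1927  0.348 ] 93.8
   top [ 0.538  -0.1913  0.3398] 165.0
stirrer both [ 0.454  -0.0326 -0.3549] 56.5 {'scene': np.float64(233.0), 'top': np.float64(96.0)}
   scene [ 0.4551 -0.0334 -0.3997] 40.4
   top [ 0.4533 -0.0332 -0.2151] 11.4
(852, 752, 3)
```

View pics/fit1.png

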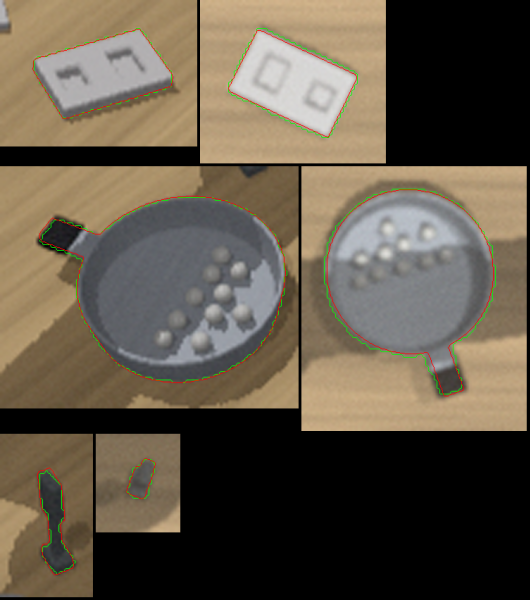

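>>> arm_command --moves '[[[0, 0, 6.9], [0, 0, 0], 1], [[0, 0, 6.9], [0, 0, 0], 1], [[0, 0, 6.9], [0, 0, 0], 1], [[0, 0, 6.9], [0, 0, 0], 1], [[0, 0, 6.9], [0, 0, 0], 1], [[0, 0, 6.9], [0, 0, 0], 1], [[0, 0, 0], [0.002, -0.036, 0], 1], [[0, 0, 0], [0.002, -0.036, 0], 1], [[0, 0, 0], [0.002, -0.036, 0], 1], [[0, 0, 0], [0.002, -0.036, 0], 1], [[0, 0, 0], [0.002, -0.036, 0], 1], [[0, 0, 0], [0.002, -0.036, 0], 1], [[0, 0, 0], [0.002, -0.036, 0], 1], [[0, 0, 0], [0.002, -0.036, 0], 1], [[0, 0, 0], [0.002, -0.036, 0], 1], [[0, 0, 0], [0.002, -0.036, 0], 1], [[0, 0, 0], [0.002, -0.036, 0], 1], [[0, 0, 0], [0.002, -0.036, 0], 1], [[0, 0, 0], [0.002, -0.036, 0], 1], [[0, 0, 0], [0, 0, 0], 1]]'

```text
clock: 2.77
tool_pos: [0.4396, -0.1187, 0.2314]
tool_rot: [0.986, -0.168, 0.003, 0.001]
wrist_force: [0.5, 0.2, 1.0]
finger_gap: 1.003
```

```bash
cat > go.py <<'E'
import sys
from h import *
from scipy.spatial.transform import Rotation as Ro
def delta(t,yaw=None):
    s=monitor.observe(); R=Ro.from_quat(s["tool_rot"]); M=R.as_matrix()
    y=np.arctan2(M[1,0],M[0,0])
    print("clk",round(s["clock"],2),"pos",np.round(s["tool_pos"],4),"yaw",round(y,4),"tilt",np.round(M[:2,2],4),"gap",round(s["finger_gap"],3),"F",np.round(s["wrist_force"],1),"q6",round(s["q"][5],2))
    yaw=y if yaw is None else yaw
    T=Ro.from_euler("z",yaw)*Ro.from_euler("x",np.pi)
    print("turn deg",np.round((R.inv()*T).as_rotvec(degrees=True),2),"shift now",np.round(M.T@(np.array(t)-s["tool_pos"]),4),"shift after turn",np.round(T.as_matrix().T@(np.array(t)-s["tool_pos"]),4))
if __name__=="__main__":
    a=[float(x) for x in sys.argv[1:]]; delta(a[:3],a[3] if len(a)>3 else None)
E
python3 go.py .454 -.033 .2 -.3
```

```text
clk 2.77 pos [ 0.4396 -0.1187  0.2314] yaw -0.3379 tilt [ 0.0064 -0.0023] gap 1.003 F [0.5 0.2 1. ] q6 1.48
turn deg [ 0.01 -0.39 -2.17] shift now [-0.015  -0.0856  0.0313] shift after turn [-0.0116 -0.0861  0.0314]
```

>>> arm_command --moves '[[[0, -0.4, -2.1], [0, 0, 0], 1], [[0, 0, 0], [-0.004, -0.029, 0.01], 1], [[0, 0, 0], [-0.004, -0.029, 0.01], 1], [[0, 0, 0], [-0.004, -0.028, 0.01], 1], [[0, 0, 0], [0, 0, 0], 1], [[0, 0, 0], [0, 0, 0], 1]]'

```text
clock: 3.27
tool_pos: [0.4548, -0.0296, 0.2021]
tool_rot: [0.989, -0.147, 0.002, 0.002]
wrist_force: [0.2, 0.4, 0.1]
finger_gap: 0.998
```

```bash
python3 go.py .454 -.033 .078 -.31; python3 - <<'E'
from fit import *
ims={}
for c in("scene","top"): ims[c],d=capture(c)
p,t=fit("stirrer",(.454,-.033,-.3),ims,70,"")
x0,y0,x1,y1=230,180,330,280
v=ims["scene"][y0:y1,x0:x1,::-1]; cv2.imwrite("pics/a.png",np.hstack([cv2.resize(v,(400,400)),cv2.resize(t,(400,400))]))
E
```

```text
clk 3.27 pos [ 0.4548 -0.0296  0.2021] yaw -0.2949 tilt [ 0.0034 -0.0038] gap 0.998 F [0.2 0.4 0.1] q6 1.64
turn deg [ 0.15 -0.25  0.87] shift now [-0.0003  0.0032  0.1241] shift after turn [0.0003 0.0035 0.1241]
stirrer both [ 0.4532 -0.0322 -0.3317] 95.9 {'scene': np.float64(256.0), 'top': np.float64(91.0)}
   scene [ 0.4545 -0.0331 -0.3631] 29.2
   top [ 0.449  -0.0321 -0.0314] 51.3
```

View pics/a.png

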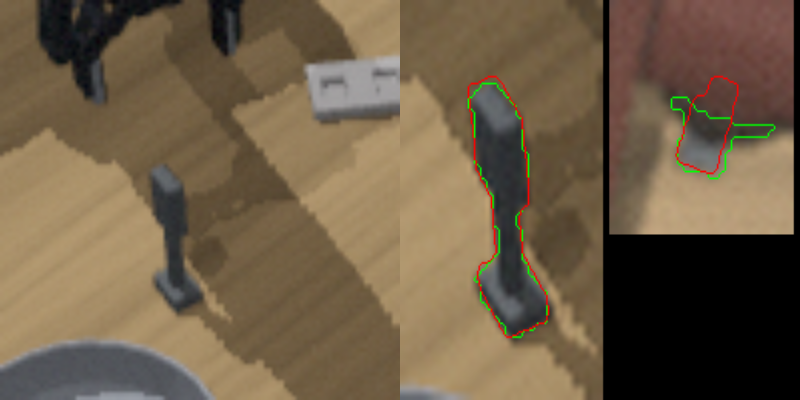

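The open gripper straddles the stirrer (its grip at about px 270,225), and the fit agrees to about 2 mm. I'll turn slightly, descend and grip.

>>> arm_command --moves '[[[0.1, -0.2, 2.6], [0, 0.003, 0], 1], [[0, 0, 0], [0, 0, 0.03], 1], [[0, 0, 0], [0, 0, 0.03], 1], [[0, 0, 0], [0, 0, 0.03], 1], [[0, 0, 0], [0, 0, 0.02], 1], [[0, 0, 0], [0, 0, 0.013], 1], [[0, 0, 0], [0, 0, 0], 1], [[0, 0, 0], [0, 0, 0], -1], [[0, 0, 0], [0, 0, 0], -1], [[0, 0, 0], [0, 0, 0], -1], [[0, 0, 0], [0, 0, 0], -1], [[0, 0, 0], [0, 0, 0], -1], [[0, 0, 0], [0, 0, 0], -1], [[0, 0, 0], [0, 0, 0], -1], [[0, 0, 0], [0, 0, 0], -1], [[0, 0, 0], [0, 0, 0], -1], [[0, 0, 0], [0, 0, 0], -1]]'

```text
clock: 4.78
tool_pos: [0.4628, -0.0484, 0.0893]
tool_rot: [0.984, -0.18, 0.013, 0.003]
wrist_force: [-0.1, -0.1, -1.1]
finger_gap: 0.15
```

```bash
python3 go.py .454 -.033 .2 -.34
```

```text
clk 4.78 pos [ 0.4628 -0.0484  0.0893] yaw -0.3613 tilt [ 0.0249 -0.011 ] gap 0.15 F [-0.1 -0.1 -1.1] q6 1.67
turn deg [ 0.1  -1.56 -1.22] shift now [-0.0106 -0.0111 -0.111 ] shift after turn [-0.0134 -0.0115 -0.1107]
```

```bash
python3 - <<'E'
from fit import *
im,d=capture("scene"); im2,d2=capture("top")
v=im[170:290,220:340,::-1]; w=im2[200:300,310:410,::-1]; cv2.imwrite("pics/b.png",np.hstack([cv2.resize(v,(400,400)),cv2.resize(w,(400,400))]))
E
```

```text
(no output)
```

View pics/b.png

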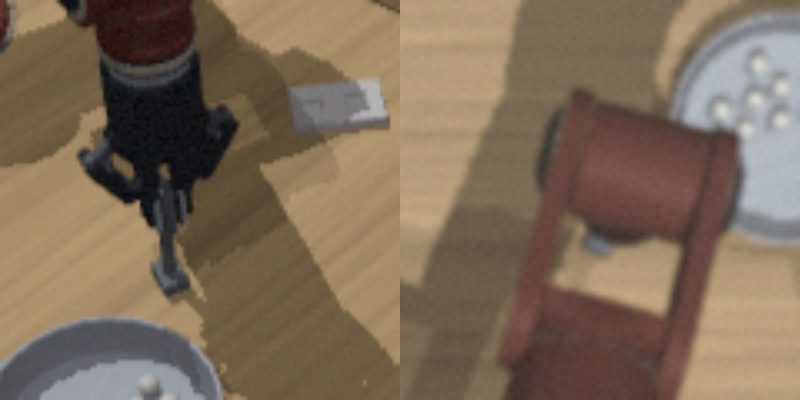

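>>> arm_command --moves '[[[0, 0, 0], [0, 0, -0.02], -1], [[0, 0, 0], [0, 0, -0.02], -1], [[0, 0, 0], [0, 0, -0.02], -1], [[0, 0, 0], [0, 0, 0], -1], [[0, 0, 0], [0, 0, 0], -1]]'

```text
clock: 5.3
tool_pos: [0.4591, -0.047, 0.1481]
tool_rot: [0.984, -0.18, 0.01, 0.003]
wrist_force: [0.1, -0.3, -1.6]
finger_gap: 0.154
```

```bash
python3 go.py .46 -.05 .15 -.36
```

```text
clk 5.3 pos [ 0.4591 -0.047   0.1481] yaw -0.3611 tilt [ 0.0186 -0.0093] gap 0.154 F [ 0.1 -0.3 -1.6] q6 1.67
turn deg [ 0.12 -1.18 -0.06] shift now [ 0.002   0.0025 -0.0018] shift after turn [ 0.0019  0.0025 -0.0019]
```

>>> arm_command --moves '[[[0, 0, 0], [0, 0, 0], -1], [[0, 0, 0], [0, 0, 0], -1], [[0, 0, 0], [0, 0, 0], -1], [[0, 0, 0], [0, 0, 0], -1], [[0, 0, 0], [0, 0, 0], -1], [[0, 0, 0], [0, 0, 0], -1]]'

```text
clock: 5.8
tool_pos: [0.4563, -0.0463, 0.1422]
tool_rot: [0.984, -0.18, 0.006, 0.003]
wrist_force: [0.5, -0.3, -1.6]
finger_gap: 0.157
```

```bash
python3 go.py .46 -.05 .15 -.36; python3 - <<'E'
from fit import *
im,d=capture("scene"); im2,d2=capture("top")
v=im[150:290,210:350,::-1]; cv2.imwrite("pics/c.png",cv2.resize(v,(560,560),interpolation=2)); np.savez("c",im=im,d=d)
E
```

```text
clk 5.8 pos [ 0.4563 -0.0463  0.1422] yaw -0.3611 tilt [ 0.0104 -0.0072] gap 0.157 F [ 0.5 -0.3 -1.6] q6 1.67
turn deg [ 0.17 -0.7  -0.06] shift now [ 0.0048  0.0022 -0.0078] shift after turn [ 0.0047  0.0022 -0.0078]
```

View pics/c.png

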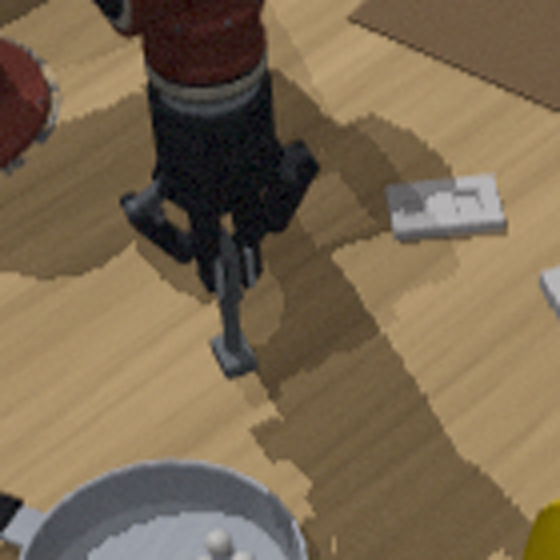

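```bash
cat > held.py <<'E'
from fit import *
from scipy.spatial.transform import Rotation as Ro
def held(im,show=None,rows=None):
    s=monitor.observe(); R=Ro.from_quat(s["tool_rot"]); p=s["tool_pos"]
    parts=[M["stirrer"][0],np.r_[circ(.006,.014),circ(.006,.072)]]
    def pose(u): # dx along tool x, dy, height of TCP above foot, pitch about tool y, roll about tool x
        B=R*Ro.from_euler("x",np.pi)   # upright frame
        S=B*Ro.from_euler("yx",[u[3],u[4]])
        o=p+R.apply([u[0],u[1],0])-S.apply([0,0,u[2]])
        return o,S
    def px(u,H): o,S=pose(u); return proj("scene",S.apply(H)+o)
    u0=np.array([0,0,.085,0,0.]); q=np.concatenate([px(u0,H) for H in parts]); a=q.min(0)-10; b=q.max(0)+12
    x0,x1,y1=int(a[0]),int(b[0]),int(b[1]); y0=int(px(u0,np.array([[0,0,.06]]))[0,1])
    m=mask(im,(x0,y0,x1,y1),75); k,l=cv2.connectedComponents(m.astype(np.uint8)); 
    m=(l==np.argmax([0]+[(l==i).sum() for i in range(1,k)])).astype(float)
    def rend(u):
        c=np.zeros(((y1-y0)*S,(x1-x0)*S),np.uint8)
        for H in parts: cv2.fillConvexPoly(c,cv2.convexHull(np.round(((px(u,H)-[x0,y0]+.5)*S-.5)*16).astype(np.int32)),255,shift=4)
        return cv2.resize(c,(x1-x0,y1-y0),interpolation=cv2.INTER_AREA)/255.
    sc=np.array([.005,.002,.006,.06,.02])
    f=lambda v:np.abs(rend(u0+v*sc)-m).sum()+.5*v[1]**2+.5*v[4]**2+.3*v[0]**2+.3*v[3]**2
    b=min((minimize(f,g,method="Nelder-Mead",options=dict(maxiter=1500,initial_simplex=np.array(g)+np.r_[[[0]*5],1.5*np.eye(5)],xatol=.01,fatol=.02)) for g in ([0]*5,[0,0,0,2,0],[0,0,0,-2,0])),key=lambda r:r.fun)
    u=u0+b.x*sc; o,Sx=pose(u)
    print("held dx,dy,h,pitch,roll",np.round(u,4),"err",round(b.fun,1),m.sum(),"foot",np.round(o,4),"axis",np.round(Sx.as_matrix()[:,2],3))
    if show:
        v=cv2.resize(im[y0-20:y1,x0:x1,::-1],None,fx=8,fy=8,interpolation=2)
        for A,c in((m,(0,255,0)),(rend(u),(0,0,255))):
            v=cv2.drawContours(v.copy(),cv2.findContours((cv2.resize(A,None,fx=8,fy=8)>.5).astype(np.uint8),cv2.RETR_LIST,cv2.CHAIN_APPROX_NONE)[0],-1,c,1,offset=(0,160))
        cv2.imwrite(show,v[:600])
    return u,o
if __name__=="__main__":
    import sys
    if len(sys.argv)>1 and sys.argv[1]=="f": held(np.load("c.npz")["im"],"pics/h.png")
    else: held(capture("scene")[0],"pics/h.png")
E
python3 held.py f
```

```text
held dx,dy,h,pitch,roll [-0.0053  0.0012  0.0762  0.0164 -0.0052] err 12.8 131.0 foot [ 0.4505 -0.0461  0.0661] axis [0.007 0.006 1.   ]
```

View pics/h.png

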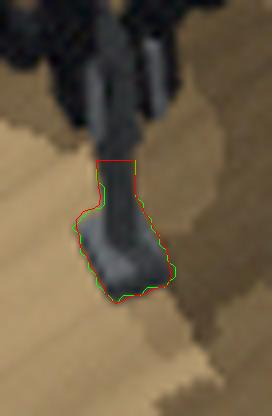

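Viewed 7 so far. The fit is tight: the stirrer hangs upright to within 0.01 rad and its foot is 76 mm below the TCP. Rows with no motion sag about 1 mm each, so I'll compensate for that.

>>> arm_command --moves '[[[0.2, -0.7, 0], [0, 0, -0.005], -1], [[0, 0, 0], [0.013, 0.017, -0.003], -1], [[0, 0, 0], [0.013, 0.017, -0.003], -1], [[0, 0, 0], [0.013, 0.017, -0.003], -1], [[0, 0, 0], [0.013, 0.017, -0.003], -1], [[0, 0, 0], [0.013, 0.017, -0.003], -1], [[0, 0, 0], [0.013, 0.017, -0.002], -1], [[0, 0, 0], [0.012, 0.016, -0.002], -1], [[0, 0, 0], [0.012, 0.016, -0.001], -1], [[0, 0, 0], [0, 0, -0.001], -1], [[0, 0, 0], [0, 0, -0.001], -1]]'

```text
clock: 6.82
tool_pos: [0.5084, -0.216, 0.1742]
tool_rot: [0.984, -0.178, -0.0, -0.002]
wrist_force: [0.2, 0.8, -1.8]
finger_gap: 0.152
```

```bash
cat > stir.py <<'E'
import sys
from h import *
from scipy.spatial.transform import Rotation as Ro
U=np.array([-.0065,.0012,.0762]); B=np.array([.538,-.1925]); Y=.345; r=.042
def state():
    s=monitor.observe(); R=Ro.from_quat(s["tool_rot"]); M=R.as_matrix(); foot=s["tool_pos"]+M@U
    d=foot[:2]-B; b=np.array([[np.cos(Y),np.sin(Y)],[-np.sin(Y),np.cos(Y)]])@d
    yaw=np.arctan2(M[1,0],M[0,0])
    T=Ro.from_euler("z",yaw)*Ro.from_euler("x",np.pi)
    print("clk",round(s["clock"],2),"foot",np.round(foot,4),"bowl xy",np.round(b,4),"ang",round(np.degrees(np.arctan2(b[1],b[0])),1),"r",round(np.hypot(*b),4),"yaw",round(yaw,3),"gap",round(s["finger_gap"],3),"F",np.round(s["wrist_force"],1),"lvl turn",np.round((R.inv()*T).as_rotvec(degrees=True),2))
    return s,M,foot
def pt(a,z): a=np.radians(a)+Y; return np.array([B[0]+r*np.cos(a),B[1]+r*np.sin(a),z])
if __name__=="__main__":
    s,M,foot=state(); a=[float(x) for x in sys.argv[1:]]
    if len(a)==3: print("shift",np.round(M.T@(np.array(a)-foot),4))
    if len(a)==4:
        P=[foot]+[pt(x,a[3]) for x in np.linspace(a[0],a[1],int(a[2])+1)[1:]]
        print([[float(z) for z in np.round(M.T@(P[i+1]-P[i]),4)] for i in range(int(a[2]))])
E
python3 stir.py .4985 -.2067 .011
```

```text
clk 6.82 foot [ 0.5019 -0.2146  0.098 ] bowl xy [-0.0414 -0.0086] ang -168.3 r 0.0423 yaw -0.359 gap 0.152 F [ 0.2  0.8 -1.8] lvl turn [-0.17  0.04 -0.  ]
shift [-0.0059 -0.0059  0.087 ]
```

>>> arm_command --moves '[[[0, 0, 0], [-0.003, -0.003, 0.02], -1], [[0, 0, 0], [-0.003, -0.003, 0.02], -1], [[0, 0, 0], [0, 0, 0.018], -1], [[0, 0, 0], [0, 0, 0.01], -1], [[0, 0, 0], [0, 0, 0], -1], [[0, 0, 0], [0, 0, -0.001], -1]]'

```text
clock: 7.32
tool_pos: [0.5063, -0.2059, 0.1085]
tool_rot: [0.984, -0.178, 0.002, -0.002]
wrist_force: [0.1, 0.1, -1.0]
finger_gap: 0.154
```

```bash
python3 stir.py .4985 -.2067 .010; python3 held.py
```

```text
clk 7.32 foot [ 0.5    -0.2045  0.0323] bowl xy [-0.0398  0.0015] ang 177.8 r 0.0398 yaw -0.357 gap 0.154 F [ 0.1  0.1 -1. ] lvl turn [-0.23 -0.16  0.  ]
shift [-0.0008  0.0027  0.0223]
held dx,dy,h,pitch,roll [ 0.014   0.0015  0.0851 -0.2682  0.0044] err 899.7 1085.0 foot [ 0.5406 -0.2197  0.027 ] axis [-0.254  0.086  0.963]
```

>>> arm_command --moves '[[[0, 0, 0], [0, 0, 0.01], -1], [[0, 0, 0], [0, 0.001, 0.007], -1], [[0, 0, 0], [0, 0, 0.003], -1], [[0, 0, 0], [0, 0, -0.001], -1]]'

```text
clock: 7.7
tool_pos: [0.51, -0.2088, 0.0957]
tool_rot: [0.984, -0.177, 0.006, -0.0]
wrist_force: [-0.8, 0.4, -1.5]
finger_gap: 0.155
```

```bash
python3 stir.py 180 270 12 .009
```

```text
clk 7.7 foot [ 0.5044 -0.2078  0.0194] bowl xy [-0.0367 -0.003 ] ang -175.3 r 0.0369 yaw -0.356 gap 0.155 F [-0.8  0.4 -1.5] lvl turn [-0.13 -0.73  0.  ]
[[-0.0023, 0.005, 0.0104], [0.0043, 0.0034, 0.0], [0.0047, 0.0028, 0.0001], [0.005, 0.0022, 0.0001], [0.0053, 0.0015, 0.0001], [0.0054, 0.0008, 0.0001], [0.0055, 0.0001, 0.0001], [0.0055, -0.0006, 0.0001], [0.0053, -0.0013, 0.0001], [0.0051, -0.002, 0.0001], [0.0048, -0.0027, 0.0001], [0.0044, -0.0033, 0.0001]]
```

>>> arm_command --moves '[[[-0.1, -0.7, 0], [-0.003, 0.002, 0.006], -1], [[0, 0, 0], [-0.002, 0.001, 0.004], -1], [[0, 0, 0], [0, 0, 0], -1]]'

```text
clock: 7.95
tool_pos: [0.5108, -0.2113, 0.0955]
tool_rot: [0.984, -0.178, 0.007, -0.001]
wrist_force: [-0.4, -0.5, -1.1]
finger_gap: 0.153
```

```bash
python3 stir.py 180 270 12 .009
```

```text
clk 7.95 foot [ 0.5054 -0.2102  0.0192] bowl xy [-0.0367 -0.0057] ang -171.2 r 0.0371 yaw -0.357 gap 0.153 F [-0.4 -0.5 -1.1] lvl turn [-0.24 -0.79  0.  ]
[[-0.0041, 0.0031, 0.0101], [0.0043, 0.0034, 0.0], [0.0047, 0.0028, 0.0001], [0.005, 0.0022, 0.0001], [0.0053, 0.0015, 0.0001], [0.0054, 0.0008, 0.0001], [0.0055, 0.0001, 0.0001], [0.0055, -0.0006, 0.0001], [0.0053, -0.0013, 0.0001], [0.0051, -0.002, 0.0001], [0.0048, -0.0027, 0.0001], [0.0044, -0.0033, 0.0001]]
```

```bash
python3 - <<'E'
from fit import *
s=monitor.observe(); print("q",np.round(s["q"],3),"tau",np.round(s["effort"],1),np.round(s["torque"],2))
z=np.load("c.npz"); im,d=z["im"],z["d"]; W=pts("scene",d)
x0,y0,x1,y1=258,215,282,248
m=mask(im,(x0,y0,x1,y1),75)>0; k,l=cv2.connectedComponents(m.astype(np.uint8)); m=l==np.argmax([0]+[(l==i).sum() for i in range(1,k)])
for r in range(y0,y1,2):
    w=W[r,x0:x1][m[r-y0]]; 
    if len(w): print(r,len(w),np.round(np.median(w,0),4), np.round(w[:,2].std(),4))
t=W[250:256,255:285].reshape(-1,3); print("table z",np.median(t[:,2]),t[:,2].std())
# stirrer standing at start
z=np.load("scene0.npz");W=pts("scene",z["d"]);m=mask(z["im"],(265,200,300,265),60)>0
for r in range(218,264,3):
    w=W[r,265:300][m[r-200]]; 
    if len(w): print(r,len(w),np.round(np.median(w,0),4))
E
```

```text
q [-0.53  -0.003  1.906  0.007  1.226  1.396] tau [  0.1 -35.3 -35.5   0.1   0.   -0. ] [-0.   -0.01 -0.07]
215 16 [ 0.462  -0.0494  0.1704] 0.0057
217 15 [ 0.462  -0.0475  0.1635] 0.0051
219 15 [ 0.4613 -0.0491  0.1574] 0.0408
221 13 [ 0.4615 -0.0512  0.1507] 0.0049
223 8 [ 0.4581 -0.0474  0.1377] 0.047
225 5 [ 0.4564 -0.0481  0.1277] 0.0508
227 5 [ 0.4497 -0.0454  0.1126] 0.0027
229 5 [ 0.4487 -0.0446  0.1055] 0.0021
231 4 [ 0.4501 -0.0449  0.0991] 0.0013
233 7 [ 0.444  -0.0394  0.0844] 0.0293
235 10 [ 0.4454 -0.0442  0.0711] 0.0233
237 10 [ 0.4473 -0.0453  0.0705] 0.0022
239 10 [ 0.4521 -0.0459  0.0689] 0.0028
241 10 [ 0.4564 -0.0479  0.0652] 0.0199
243 5 [ 0.457  -0.0531  0.0607] 0.0012
table z 0.0011442849296976884 0.0022941499003344707
221 1 [ 0.4459 -0.029   0.1237]
224 6 [ 0.456  -0.0364  0.1234]
227 8 [ 0.4648 -0.0378  0.1192]
230 8 [ 0.4644 -0.0396  0.1094]
233 7 [ 0.4682 -0.0389  0.099 ]
236 6 [ 0.4669 -0.0398  0.0847]
239 5 [ 0.4588 -0.0388  0.0669]
242 3 [ 0.4606 -0.0378  0.0559]
245 4 [ 0.4616 -0.0379  0.0428]
248 8 [ 0.4542 -0.0372  0.021 ]
251 11 [ 0.4603 -0.0374  0.015 ]
254 9 [ 0.4695 -0.0424  0.0129]
257 1 [ 0.4661 -0.0443  0.0005]
```

Depth shows the foot's underside is about 87 mm below the TCP, with the grip about 13 mm off-centre along the tool's x. So the foot is already resting on the bowl floor at the handle side. I'll regrasp it centred here, checking for drift.

>>> arm_command --moves '[[[0, 0, 0], [0, 0, 0], -0.2], [[0, 0, 0], [0, 0, 0], -0.2], [[0, 0, 0], [0, 0, 0], -0.2], [[0, 0, 0], [0, 0, 0], -0.2]]'

```text
clock: 8.28
tool_pos: [0.5112, -0.2122, 0.0953]
tool_rot: [0.984, -0.178, 0.008, -0.0]
wrist_force: [-0.2, -0.1, -0.1]
finger_gap: 0.397
```

```bash
python3 go.py .4985 -.2067 .085 -.357;python3 - <<'E'
from fit import *
im,d=capture("scene"); np.savez("e",im=im,d=d); np.savez("et",im=capture("top")[0])
cv2.imwrite("pics/e.png",cv2.resize(im[210:350,170:330,::-1],None,fx=4.2,fy=4.2,interpolation=2))
E
```

```text
clk 8.28 pos [ 0.5112 -0.2122  0.0953] yaw -0.3577 tilt [ 0.0151 -0.0025] gap 0.397 F [-0.2 -0.1 -0.1] q6 1.4
turn deg [-0.17 -0.86 -0.04] shift now [-0.014  -0.0007  0.0101] shift after turn [-0.0138 -0.0008  0.0103]
```

View pics/e.png

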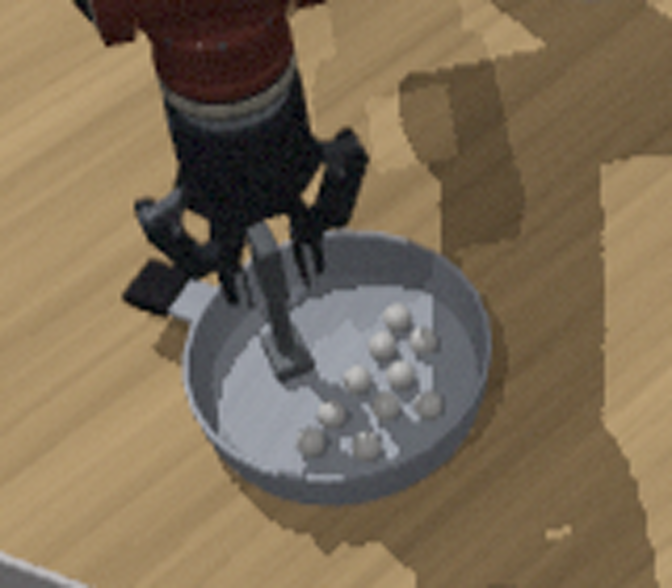

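```bash
python3 - <<'E'
from fit import *
z=np.load("e.npz"); im,d=z["im"],z["d"]; W=pts("scene",d)
# compare hypotheses: project model outline for foot candidates, print expected px of stem mid and foot corners
for p in((.4985,-.2067),(.503,-.204),(.5112,-.2122)):
    o=np.array([*p,.006]); print(p,"stem mid px",np.round(proj("scene",o+[0,0,.045]),1),"grip top",np.round(proj("scene",o+[0,0,.122]),1),"foot corners",np.round(proj("scene",place(M["stirrer"][0][::2],(*p,-.357))+[0,0,.006]),0).tolist())
g=cv2.cvtColor(im,cv2.COLOR_RGB2GRAY)
for r in range(264,302,2):
    print(r," ".join(f"{v:3d}" for v in g[r,224:250]), np.round(W[r,224:250][np.argmin(g[r,228:246])+4],3))
E
```

```text
(0.4985, -0.2067) stem mid px [235.7 285.3] grip top [231.8 266.7] foot corners [[232.0, 293.0], [240.0, 290.0], [236.0, 301.0], [244.0, 298.0]]
(0.503, -0.204) stem mid px [237.6 285.6] grip top [233.8 267.1] foot corners [[234.0, 293.0], [241.0, 290.0], [238.0, 302.0], [246.0, 299.0]]
(0.5112, -0.2122) stem mid px [237.2 289.2] grip top [233.3 270.7] foot corners [[233.0, 296.0], [241.0, 293.0], [237.0, 305.0], [245.0, 302.0]]
264  15  25  22  22  36  79  87  94  91  88 127 148 145 146 115  58  19  20  18  18  17  20  19  24  63  89 [ 0.531 -0.191  0.151]
266  21  22  21  14  48  67  94  94  93  88  87 120 146 147 144  44  36  16  21  18  22  21  32  88  99  92 [ 0.527 -0.198  0.146]
268  19  29  19  14  83  92  71  97  99  92  90  83 124 131 123  67  10  33  57  49  20  27  47  75  72  77 [ 0.518 -0.196  0.13 ]
270  18  19  12  58 144 120  56  71  82  74  63  51  48  88  85  79  18  22  58  80  46  18  26  72  74  74 [ 0.509 -0.191  0.11 ]
272  20  13  30  92 151 133  55  46  42  41  46  41  43  69  85  84  48  23  40  77  68  18  26  58  77  72 [ 0.527 -0.19   0.116]
274  36  17 
[... 1121 characters left out ...]
41 143 147 159 154 159 [ 0.505 -0.209  0.039]
292 101  96  98 102 107 157 158 160 108  94 108  90  50  47  43  49  65  73  94 142 144 160 159 159 158 158 [ 0.508 -0.209  0.033]
294  97  96 103 145 158 161 161 159 155  97 104 107  98  61  56  61  63  60  61  75 150 159 157 157 159 160 [ 0.507 -0.21   0.024]
296 101 105 157 159 158 159 157 156 154 156  99 106 112 111 114  95  69  62  57  57  65 145 158 157 161 160 [ 0.515 -0.204  0.016]
298 103 157 158 161 158 155 156 154 158 158 150 102  81  67  57  51  46  46  48  69  93 123 155 161 161 161 [ 0.514 -0.211  0.014]
300 158 159 159 157 155 156 158 159 155 158 161 147  74  48  68  88  97  93 101 103  99 101 125 130 161 160 [ 0.512 -0.22   0.011]
```

The free-standing foot matches (0.4985, −0.2067), so I'll recentre on it.

>>> arm_command --moves '[[[-0.2, -0.9, 0], [-0.007, 0, 0], -0.2], [[0, 0, 0], [-0.007, 0, 0], -0.2], [[0, 0, 0], [0, 0, 0.006], -0.2], [[0, 0, 0], [0, 0, 0.004], -0.2]]'

```text
clock: 8.72
tool_pos: [0.4964, -0.2068, 0.0844]
tool_rot: [0.984, -0.178, -0.001, 0.0]
wrist_force: [-1.0, 0.2, -0.2]
finger_gap: 0.398
```

```bash
python3 go.py .4985 -.2067 .085 -.357
```

```text
clk 8.72 pos [ 0.4964 -0.2068  0.0844] yaw -0.3577 tilt [-0.0029  0.0001] gap 0.398 F [-1.   0.2 -0.2] q6 1.4
turn deg [ 0.06  0.16 -0.04] shift now [ 0.0019 -0.0008 -0.0006] shift after turn [ 0.0019 -0.0008 -0.0006]
```

Now I'll close, in short pieces.

>>> arm_command --moves '[[[0, 0, 0], [0.001, 0, -0.001], -1], [[0, 0, 0], [0, 0, -0.001], -1], [[0, 0, 0], [0, 0, -0.001], -1], [[0, 0, 0], [0, 0, -0.001], -1]]'

```text
clock: 9.05
tool_pos: [0.4957, -0.2061, 0.0858]
tool_rot: [0.984, -0.178, -0.004, -0.001]
wrist_force: [0.4, -0.8, -1.6]
finger_gap: 0.154
```

```bash
python3 go.py .4985 -.2067 .085 -.357
```

```text
clk 9.05 pos [ 0.4957 -0.2061  0.0858] yaw -0.3577 tilt [-0.0067  0.0023] gap 0.154 F [ 0.4 -0.8 -1.6] q6 1.4
turn deg [ 0.01  0.41 -0.04] shift now [ 0.0028 -0.0005  0.0008] shift after turn [ 0.0028 -0.0005  0.0008]
```

```bash
python3 - <<'E'
from h import *
from scipy.spatial.transform import Rotation as Ro
s=monitor.observe(); M=Ro.from_quat(s["tool_rot"]).as_matrix(); u=np.round(M.T@(np.array([.4985,-.2067,.006])-s["tool_pos"]),4); print(u)
t=open("stir.py").read().replace("U=np.array([-.0065,.0012,.0762])",f"U=np.array({u.tolist()})"); open("stir.py","w").write(t)
E
python3 stir.py 180 270 12 .009
```

```text
[ 0.0034 -0.0005  0.0798]
clk 9.05 foot [ 0.4985 -0.2067  0.006 ] bowl xy [-0.0419 -0.    ] ang -180.0 r 0.0419 yaw -0.358 gap 0.154 F [ 0.4 -0.8 -1.6] lvl turn [0.01 0.41 0.  ]
[[0.0037, 0.004, -0.003], [0.0043, 0.0034, -0.0], [0.0047, 0.0028, -0.0], [0.005, 0.0022, -0.0], [0.0053, 0.0015, -0.0], [0.0054, 0.0008, -0.0], [0.0055, 0.0001, -0.0], [0.0055, -0.0006, -0.0], [0.0053, -0.0013, -0.0], [0.0051, -0.002, -0.0], [0.0048, -0.0027, -0.0], [0.0044, -0.0033, -0.0]]
```

>>> arm_command --moves '[[[0, 0.4, 0], [0, 0, -0.003], -1], [[0, 0, 0], [0.004, 0.004, -0.001], -1], [[0, 0, 0], [0.0045, 0.0035, -0.0005], -1], [[0, 0, 0], [0.0045, 0.003, -0.0005], -1], [[0, 0, 0], [0.005, 0.002, -0.0005], -1], [[0, 0, 0], [0.0055, 0.0015, -0.0005], -1], [[0, 0, 0], [0.0055, 0.001, -0.0005], -1]]'

```text
clock: 9.63
tool_pos: [0.5195, -0.233, 0.0934]
tool_rot: [0.984, -0.178, 0.001, 0.0]
wrist_force: [0.1, -0.5, -0.5]
finger_gap: 0.159
```

```bash
python3 stir.py 225 315 12 .009
```

```text
clk 9.63 foot [ 0.523  -0.2338  0.0136] bowl xy [-0.0281 -0.0338] ang -129.8 r 0.0439 yaw -0.358 gap 0.159 F [ 0.1 -0.5 -0.5] lvl turn [ 0.03 -0.08 -0.  ]
[[0.0016, -0.002, 0.0046], [0.0055, -0.0006, 0.0], [0.0053, -0.0013, 0.0], [0.0051, -0.002, 0.0], [0.0048, -0.0027, 0.0], [0.0044, -0.0033, 0.0], [0.004, -0.0038, 0.0], [0.0034, -0.0043, 0.0], [0.0028, -0.0047, 0.0], [0.0022, -0.005, 0.0], [0.0015, -0.0053, -0.0], [0.0008, -0.0054, -0.0]]
```

>>> arm_command --moves '[[[0, 0, 0], [0.002, -0.001, 0.003], -1], [[0, 0, 0], [0.0055, -0.0005, 0.001], -1], [[0, 0, 0], [0.0055, -0.001, 0], -1], [[0, 0, 0], [0.005, -0.002, 0], -1], [[0, 0, 0], [0.005, -0.0025, 0], -1], [[0, 0, 0], [0.0045, -0.0035, 0], -1], [[0, 0, 0], [0.004, -0.004, 0], -1]]'

```text
clock: 10.22
tool_pos: [0.5581, -0.2312, 0.0884]
tool_rot: [0.984, -0.178, 0.0, 0.0]
wrist_force: [-0.0, 0.0, -1.9]
finger_gap: 0.156
```

```bash
python3 stir.py 280 370 12 .009
```

```text
clk 10.22 foot [ 0.5615 -0.232   0.0086] bowl xy [ 0.0088 -0.0451] ang -79.0 r 0.046 yaw -0.359 gap 0.156 F [-0.   0.  -1.9] lvl turn [ 0.02 -0.03 -0.  ]
[[-0.0004, -0.0064, -0.0004], [0.0026, -0.0048, 0.0], [0.002, -0.0051, -0.0], [0.0013, -0.0053, -0.0], [0.0006, -0.0055, -0.0], [-0.0002, -0.0055, -0.0], [-0.0009, -0.0054, -0.0], [-0.0016, -0.0053, -0.0], [-0.0022, -0.005, -0.0], [-0.0029, -0.0047, -0.0], [-0.0035, -0.0043, -0.0], [-0.004, -0.0038, -0.0]]
```

>>> arm_command --moves '[[[0, 0, 0], [0, -0.006, 0], -1], [[0, 0, 0], [0.0025, -0.005, 0], -1], [[0, 0, 0], [0.002, -0.005, 0], -1], [[0, 0, 0], [0.0015, -0.0055, 0], -1], [[0, 0, 0], [0.0005, -0.0055, 0], -1], [[0, 0, 0], [0, -0.0055, 0], -1], [[0, 0, 0], [-0.001, -0.0055, 0], -1]]'

```text
clock: 10.8
tool_pos: [0.5795, -0.1935, 0.0885]
tool_rot: [0.984, -0.178, 0.0, 0.0]
wrist_force: [0.1, 0.3, -1.5]
finger_gap: 0.155
```

```bash
python3 stir.py 330 420 12 .009
```

```text
clk 10.8 foot [ 0.5829 -0.1942  0.0087] bowl xy [ 0.0417 -0.0168] ang -22.0 r 0.045 yaw -0.358 gap 0.155 F [ 0.1  0.3 -1.5] lvl turn [ 0.01 -0.04 -0.  ]
[[-0.0027, 0.0013, -0.0003], [-0.002, -0.0051, -0.0], [-0.0027, -0.0048, -0.0], [-0.0033, -0.0044, -0.0], [-0.0038, -0.004, -0.0], [-0.0043, -0.0034, -0.0], [-0.0047, -0.0028, -0.0], [-0.005, -0.0022, -0.0], [-0.0053, -0.0015, -0.0], [-0.0054, -0.0008, -0.0], [-0.0055, -0.0001, -0.0], [-0.0055, 0.0006, -0.0]]
```

>>> arm_command --moves '[[[0, 0, 0], [-0.0025, -0.004, 0], -1], [[0, 0, 0], [-0.003, -0.0045, 0], -1], [[0, 0, 0], [-0.0035, -0.0045, 0], -1], [[0, 0, 0], [-0.004, -0.004, 0], -1], [[0, 0, 0], [-0.0045, -0.0035, 0], -1], [[0, 0, 0], [-0.0045, -0.003, 0], -1], [[0, 0, 0], [-0.005, -0.002, 0], -1], [[0, 0, 0], [-0.0055, -0.0015, 0], -1], [[0, 0, 0], [-0.0055, -0.001, 0], -1], [[0, 0, 0], [-0.0055, 0, 0], -1], [[0, 0, 0], [-0.0055, 0.0005, 0], -1]]'

```text
clock: 11.72
tool_pos: [0.5397, -0.1448, 0.0887]
tool_rot: [0.984, -0.177, 0.001, 0.0]
wrist_force: [0.1, -0.3, -1.2]
finger_gap: 0.16
```

```bash
python3 stir.py 60 180 16 .009
```

```text
clk 11.72 foot [ 0.5431 -0.1455  0.0089] bowl xy [0.0207 0.0425] ang 64.0 r 0.0472 yaw -0.357 gap 0.16 F [ 0.1 -0.3 -1.2] lvl turn [ 0.   -0.06 -0.  ]
[[-0.0012, 0.0058, -0.0001], [-0.0051, 0.002, -0.0], [-0.0048, 0.0027, -0.0], [-0.0044, 0.0033, -0.0], [-0.004, 0.0038, -0.0], [-0.0034, 0.0043, -0.0], [-0.0028, 0.0047, -0.0], [-0.0022, 0.005, -0.0], [-0.0015, 0.0053, -0.0], [-0.0008, 0.0054, -0.0], [-0.0001, 0.0055, 0.0], [0.0006, 0.0055, 0.0], [0.0013, 0.0053, 0.0], [0.002, 0.0051, 0.0], [0.0027, 0.0048, 0.0], [0.0033, 0.0044, 0.0]]
```

>>> arm_command --moves '[[[0, 0, 0], [-0.0025, 0.005, 0], -1], [[0, 0, 0], [-0.005, 0.002, 0], -1], [[0, 0, 0], [-0.005, 0.0025, 0], -1], [[0, 0, 0], [-0.0045, 0.0035, 0], -1], [[0, 0, 0], [-0.004, 0.004, 0], -1], [[0, 0, 0], [-0.0035, 0.0045, 0], -1], [[0, 0, 0], [-0.003, 0.0045, 0], -1], [[0, 0, 0], [-0.002, 0.005, 0], -1], [[0, 0, 0], [-0.0015, 0.0055, 0], -1], [[0, 0, 0], [-0.001, 0.0055, 0], -1], [[0, 0, 0], [0, 0.0055, 0], -1], [[0, 0, 0], [0.0005, 0.0055, 0], -1], [[0, 0, 0], [0.0015, 0.0055, 0], -1], [[0, 0, 0], [0.002, 0.005, 0], -1]]'

```text
clock: 12.88
tool_pos: [0.4843, -0.1997, 0.0886]
tool_rot: [0.984, -0.178, 0.0, 0.0]
wrist_force: [-0.2, 0.6, -1.7]
finger_gap: 0.158
```

```bash
python3 stir.py 180 300 16 .009
```

```text
clk 12.88 foot [ 0.4878 -0.2005  0.0088] bowl xy [-0.05    0.0095] ang 169.3 r 0.0509 yaw -0.358 gap 0.158 F [-0.2  0.6 -1.7] lvl turn [ 0.02 -0.06 -0.  ]
[[0.016, 0.006, -0.0001], [0.0043, 0.0034, 0.0], [0.0047, 0.0028, 0.0], [0.005, 0.0022, 0.0], [0.0053, 0.0015, 0.0], [0.0054, 0.0008, 0.0], [0.0055, 0.0001, 0.0], [0.0055, -0.0006, 0.0], [0.0053, -0.0013, 0.0], [0.0051, -0.002, 0.0], [0.0048, -0.0027, 0.0], [0.0044, -0.0033, 0.0], [0.004, -0.0038, 0.0], [0.0034, -0.0043, 0.0], [0.0028, -0.0047, 0.0], [0.0022, -0.005, 0.0]]
```

>>> arm_command --moves '[[[0, 0, 0], [0.007, 0.003, 0], -1], [[0, 0, 0], [0.0075, 0.003, 0], -1], [[0, 0, 0], [0.0045, 0.003, 0], -1], [[0, 0, 0], [0.0045, 0.0025, 0], -1], [[0, 0, 0], [0.005, 0.002, 0], -1], [[0, 0, 0], [0.005, 0.0015, 0], -1], [[0, 0, 0], [0.005, 0.001, 0], -1], [[0, 0, 0], [0.005, 0, 0], -1], [[0, 0, 0], [0.005, -0.0005, 0], -1], [[0, 0, 0], [0.005, -0.0015, 0], -1], [[0, 0, 0], [0.005, -0.002, 0], -1], [[0, 0, 0], [0.0045, -0.0025, 0], -1], [[0, 0, 0], [0.004, -0.0035, 0], -1]]'

```text
clock: 13.97
tool_pos: [0.552, -0.2336, 0.0883]
tool_rot: [0.984, -0.178, 0.001, 0.0]
wrist_force: [-0.5, -0.4, -1.6]
finger_gap: 0.158
```

```bash
python3 stir.py 285 405 16 .009
```

```text
clk 13.97 foot [ 0.5554 -0.2344  0.0085] bowl xy [ 0.0022 -0.0453] ang -87.2 r 0.0454 yaw -0.359 gap 0.158 F [-0.5 -0.4 -1.6] lvl turn [ 0.01 -0.06 -0.  ]
[[0.0063, -0.0139, -0.0005], [0.0022, -0.005, 0.0], [0.0015, -0.0053, 0.0], [0.0008, -0.0054, 0.0], [0.0001, -0.0055, -0.0], [-0.0006, -0.0055, -0.0], [-0.0013, -0.0053, -0.0], [-0.002, -0.0051, -0.0], [-0.0027, -0.0048, -0.0], [-0.0033, -0.0044, -0.0], [-0.0038, -0.0039, -0.0], [-0.0043, -0.0034, -0.0], [-0.0047, -0.0028, -0.0], [-0.005, -0.0022, -0.0], [-0.0053, -0.0015, -0.0], [-0.0054, -0.0008, -0.0]]
```

>>> arm_command --moves '[[[0, 0, 0], [0.0025, -0.0055, 0], -1], [[0, 0, 0], [0.002, -0.0055, 0], -1], [[0, 0, 0], [0.002, -0.0055, 0], -1], [[0, 0, 0], [0.0015, -0.005, 0], -1], [[0, 0, 0], [0.001, -0.005, 0], -1], [[0, 0, 0], [0, -0.0055, 0], -1], [[0, 0, 0], [-0.0005, -0.0055, 0], -1], [[0, 0, 0], [-0.0015, -0.005, 0], -1], [[0, 0, 0], [-0.002, -0.005, 0], -1], [[0, 0, 0], [-0.003, -0.0045, 0], -1], [[0, 0, 0], [-0.0035, -0.004, 0], -1], [[0, 0, 0], [-0.004, -0.004, 0], -1], [[0, 0, 0], [-0.0045, -0.003, 0], -1]]'

```text
clock: 15.05
tool_pos: [0.5671, -0.1632, 0.0883]
tool_rot: [0.984, -0.178, 0.0, -0.0]
wrist_force: [-0.6, 0.3, -1.0]
finger_gap: 0.159
```

```bash
python3 stir.py 30 150 16 .009
```

```text
clk 15.05 foot [ 0.5705 -0.1639  0.0085] bowl xy [0.0403 0.0159] ang 21.5 r 0.0433 yaw -0.357 gap 0.159 F [-0.6  0.3 -1. ] lvl turn [-0.02 -0.04  0.  ]
[[-0.0116, -0.0029, -0.0005], [-0.0054, -0.0008, -0.0], [-0.0055, -0.0001, -0.0], [-0.0055, 0.0006, -0.0], [-0.0053, 0.0013, -0.0], [-0.0051, 0.002, -0.0], [-0.0048, 0.0027, -0.0], [-0.0044, 0.0033, -0.0], [-0.004, 0.0038, -0.0], [-0.0034, 0.0043, -0.0], [-0.0028, 0.0047, -0.0], [-0.0022, 0.005, -0.0], [-0.0015, 0.0053, -0.0], [-0.0008, 0.0054, -0.0], [-0.0001, 0.0055, -0.0], [0.0006, 0.0055, -0.0]]
```

>>> arm_command --moves '[[[0, 0, 0], [-0.0055, -0.002, 0], -1], [[0, 0, 0], [-0.0055, -0.001, 0], -1], [[0, 0, 0], [-0.0055, -0.0005, 0], -1], [[0, 0, 0], [-0.0055, 0, 0], -1], [[0, 0, 0], [-0.0055, 0.0005, 0], -1], [[0, 0, 0], [-0.005, 0.0015, 0], -1], [[0, 0, 0], [-0.005, 0.002, 0], -1], [[0, 0, 0], [-0.0045, 0.0025, 0], -1], [[0, 0, 0], [-0.0045, 0.0035, 0], -1], [[0, 0, 0], [-0.004, 0.004, 0], -1], [[0, 0, 0], [-0.0035, 0.0045, 0], -1], [[0, 0, 0], [-0.002, 0.0045, 0], -1], [[0, 0, 0], [-0.0015, 0.005, 0], -1], [[0, 0, 0], [0, 0.0055, 0], -1], [[0, 0, 0], [0.0005, 0.0055, 0], -1], [[0, 0, 0], [0.001, 0.0055, 0], -1], [[0, 0, 0], [0.002, 0.005, 0], -1]]'

```text
clock: 16.47
tool_pos: [0.4915, -0.1894, 0.0884]
tool_rot: [0.984, -0.178, 0.0, 0.0]
wrist_force: [0.3, -0.8, -1.5]
finger_gap: 0.157
```

```bash
python3 stir.py 180 300 2 .009; python3 - <<'E'
from fit import *
im,d=capture("scene")
cv2.imwrite("pics/f.png",cv2.resize(im[210:350,170:330,::-1],None,fx=4,fy=4,interpolation=2))
E
```

```text
clk 16.47 foot [ 0.4949 -0.1902  0.0086] bowl xy [-0.0398  0.0168] ang 157.1 r 0.0431 yaw -0.357 gap 0.157 F [ 0.3 -0.8 -1.5] lvl turn [ 0.03 -0.05 -0.  ]
[[0.0486, 0.0284, -0.0003], [0.0321, -0.0271, 0.0]]
```

View pics/f.png

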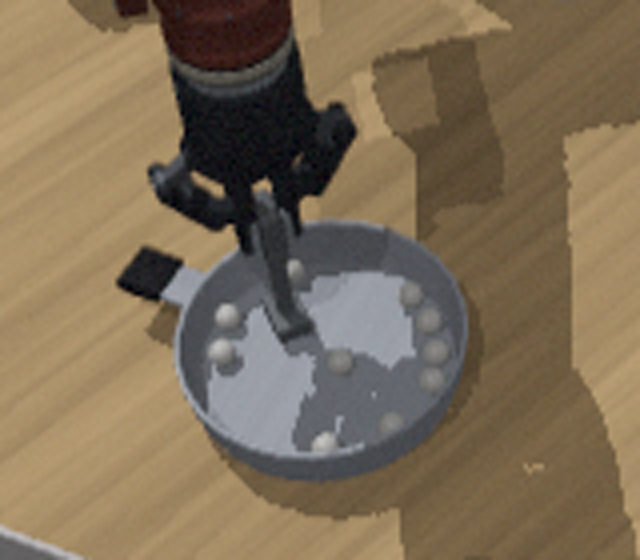

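All ten beads are in the bowl, spread round the wall (crop px e.g. 228,317; 435,350; 325,443), and the foot ends the second turn on the handle side. Now I lift and carry.

>>> arm_command --moves '[[[0, 0, 0], [0.002, 0.002, 0], -1], [[0, 0, 0], [0, 0, -0.008], -1], [[0, 0, 0], [0, 0, -0.02], -1], [[0, 0, 0], [0, 0, -0.02], -1], [[0, 0, 0], [0, 0, -0.02], -1], [[0, 0, 0], [0, 0, -0.015], -1], [[0, 0, 0], [-0.003, -0.02, 0], -1], [[0, 0, 0], [-0.005, -0.033, 0], -1], [[0, 0, 0], [-0.005, -0.034, 0], -1], [[0, 0, 0], [-0.005, -0.034, 0], -1], [[0, 0, 0], [-0.005, -0.034, 0], -1], [[0, 0, 0], [-0.005, -0.034, 0], -1], [[0, 0, 0], [-0.005, -0.034, 0], -1], [[0, 0, 0], [-0.005, -0.034, 0], -1], [[0, 0, 0], [-0.005, -0.034, 0], -1], [[0, 0, 0], [-0.005, -0.034, 0], -1], [[0, 0, 0], [-0.005, -0.034, 0], -1], [[0, 0, 0], [-0.005, -0.034, 0], -1], [[0, 0, 0], [-0.005, -0.033, 0], -1], [[0, 0, 0], [-0.003, -0.02, 0], -1]]'

```text
clock: 18.18
tool_pos: [0.5962, 0.2666, 0.1899]
tool_rot: [0.984, -0.181, 0.007, -0.001]
wrist_force: [-0.1, -0.3, -1.8]
finger_gap: 0.155
```

```bash
python3 stir.py .5925 .2734 .08
```

```text
clk 18.18 foot [0.6007 0.2658 0.1102] bowl xy [0.214  0.4101] ang 62.4 r 0.4626 yaw -0.363 gap 0.155 F [-0.1 -0.3 -1.8] lvl turn [-0.23 -0.83  0.  ]
shift [-0.0108 -0.0041  0.03  ]
```

>>> arm_command --moves '[[[-0.2, -0.8, 4], [0, 0, 0], -1], [[0, 0, 0], [-0.005, -0.002, 0.02], -1], [[0, 0, 0], [-0.005, -0.002, 0.02], -1], [[0, 0, 0], [0, 0, 0.01], -1], [[0, 0, 0], [0, 0, 0], -1], [[0, 0, 0], [0, 0, 0], -1]]'

```text
clock: 18.68
tool_pos: [0.5903, 0.2842, 0.1431]
tool_rot: [0.977, -0.211, 0.002, -0.003]
wrist_force: [1.0, -0.2, -0.6]
finger_gap: 0.157
```

```bash
python3 stir.py .5925 .2734 .03; python3 - <<'E'
from fit import *
im,d=capture("scene"); im2,d2=capture("top"); np.savez("g",im=im,d=d,im2=im2,d2=d2)
a=cv2.resize(im[150:260,320:430,::-1],(400,400),interpolation=2); b=cv2.resize(im2[170:270,225:325,::-1],(400,400),interpolation=2)
cv2.imwrite("pics/g.png",np.hstack([a,b]))
E
```

```text
clk 18.68 foot [0.5941 0.2836 0.0633] bowl xy [0.2138 0.4291] ang 63.5 r 0.4794 yaw -0.426 gap 0.157 F [ 1.  -0.2 -0.6] lvl turn [-0.37 -0.16  0.  ]
shift [0.0027 0.0102 0.0333]
```

View pics/g.png

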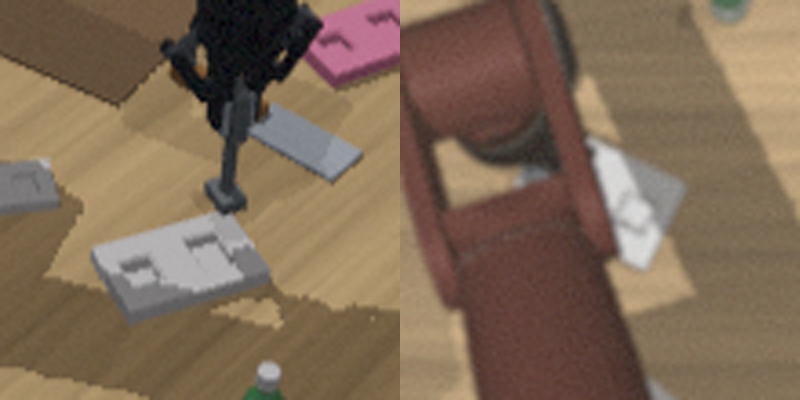

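```bash
sed -i 's/u0=np.array(\[0,0,.085,0,0.\])/u0=np.array([.0034,-.0005,.0798,0,0])/; s/sc=np.array(\[.005,.002,.006,.06,.02\])/sc=np.array([.003,.001,.001,.03,.015])/' held.py
python3 - <<'E'
from held import *
z=np.load("g.npz"); held(z["im"],"pics/h2.png")
W=pts("scene",z["d"])
for r,c in((188,384),(190,383),(195,383),(200,382),(203,381),(204,383)): print(r,c,np.round(W[r,c],4))
# pocket check: project fitted pocket mouth rectangle onto scene0
ims={c:np.load(c+"0.npz")["im"] for c in("scene","top")}
st=(.5808,.248,-.432); T=[]
for c in ims:
    v=cv2.resize(ims[c],None,fx=8,fy=8,interpolation=2)[...,::-1].copy()
    for H,z0 in((box((-.019,.019),(.014,.042),(.016,)),.016),(box((-.022,.022),(.011,.045),(.016,)),.016),(box((-.013,.013),(-.049,-.023),(.016,)),0),(box((-.04,.04),(-.065,.065),(.016,)),0)):
        q=(proj(c,place(H,st))+.5)*8-.5; cv2.polylines(v,[cv2.convexHull(np.round(q).astype(np.int32))],True,(0,0,255),1)
    o=proj(c,place(np.array([[0,0,.016]]),st))[0]*8; x,y=o.astype(int); T.append(v[y-240:y+240,x-200:x+200])
cv2.imwrite("pics/p.png",np.hstack(T))
E
```

```text
held dx,dy,h,pitch,roll [ 0.003  -0.0008  0.0787  0.013   0.0076] err 284.7 404.0 foot [0.5936 0.2848 0.0651] axis [ 0.002 -0.017  1.   ]
188 384 [0.6037 0.2718 0.1473]
190 383 [0.5942 0.2825 0.1269]
195 383 [0.5991 0.2784 0.113 ]
200 382 [0.5963 0.2809 0.0895]
203 381 [0.5957 0.2785 0.0786]
204 383 [0.6039 0.2775 0.0805]
```

View pics/p.png

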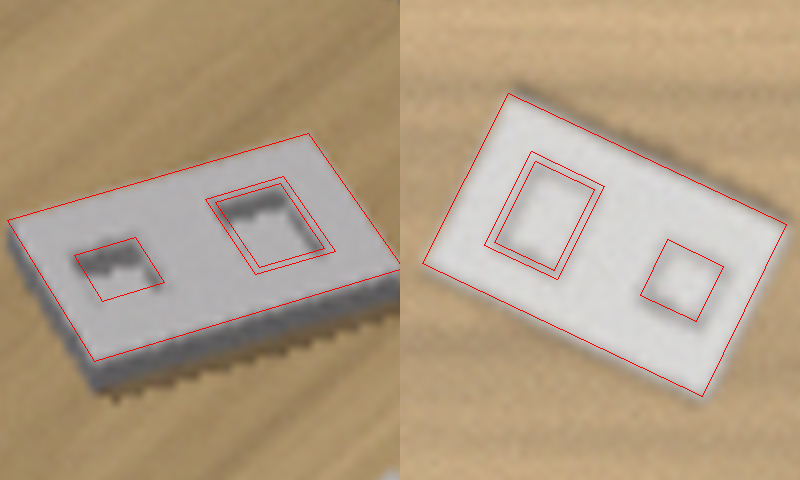

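```bash
sed -i 's/m=mask(im,(x0,y0,x1,y1),75);/m=mask(im,(x0,y0,x1,y1),75)*(cv2.GaussianBlur(im,(3,3),0)[y0:y1,x0:x1].max(-1)<VT);/; s/^def held/VT=125\ndef held/' held.py
python3 - <<'E'
import held as H, numpy as np
for vt in(105,125,140):
    H.VT=vt; H.held(np.load("g.npz")["im"],"pics/h2.png")
z=np.load("g.npz"); im=z["im"]
import cv2
h=cv2.cvtColor(im,cv2.COLOR_RGB2HSV)
for r in range(192,214,2): print(r," ".join(f"{a:3d}/{b:<3d}" for a,b in zip(h[r,372:394,1],h[r,372:394,2])))
E
```

```text
held dx,dy,h,pitch,roll [ 0.0008 -0.0009  0.0793 -0.0146  0.0115] err 16.7 123.0 foot [0.5938 0.2852 0.0645] axis [-0.024 -0.009  1.   ]
held dx,dy,h,pitch,roll [ 0.001  -0.0009  0.0789 -0.0065  0.0111] err 13.2 128.0 foot [0.5934 0.2854 0.0648] axis [-0.017 -0.012  1.   ]
held dx,dy,h,pitch,roll [ 0.0029 -0.0008  0.0788  0.0152  0.0058] err 15.5 135.0 foot [0.5933 0.2848 0.065 ] axis [ 0.005 -0.017  1.   ]
192  98/166 100/153  99/152  96/151 105/151 101/149 100/150 102/150 100/148  43/71   10/52   15/51   18/43   95/116 103/144 106/145 107/143 101/142 102/140 102/143 100/143 101/141
194  92/169  97/166  98/166  96/164  96/165  99/163  97/160 101/147 101/147  13/60   20/52   10/49   10/51   94/122 106/145 107/141 103/139 100/143 101/144 105/139 106/137  96/146
196  94/163  97/168  98/172  96/167  97/165  99/165  98/166 100/164  93/146  19/54   14/54   36/49   14/54  104/140 108/139 103/141 101/141 100/143 101/142 100/146 103/149  99/147
198  95/171 101/164  96/164  99/167  99/163 104/160  87/150  75/140  56/119  21/49   20/52   20/51   47/76  100/140 100/143 101/144 100/143  99/149  
[... 590 characters left out ...]
 107/133  99/137 105/139  98/140  94/133  35/65   17/61   27/75   25/70   22/57   14/55   26/50   16/48   50/72  101/144 102/143 100/145 101/146  98/151  99/150
208 102/153  98/156 104/155 100/155  98/146  50/162  52/162   7/149  10/100  20/51   10/53   38/94   72/81   99/129  95/132  98/136  98/148 100/150  99/150  97/152 100/164  98/170
210  16/175  13/177  11/179   6/179   1/179   5/168   5/161   3/161   5/163   3/156   2/162   5/163  11/158  97/147 102/148  98/151 102/152 100/150  96/167  96/167  98/166  96/160
212   3/182   4/180   3/180   3/180   3/179   3/180   4/176   6/159   5/164   3/161   2/161   5/162   2/161   8/163  63/155 101/164  99/165 101/166 100/163  98/162  99/163  97/163
```

>>> arm_command --moves '[[[-0.4, -0.2, 0.3], [0.001, 0.005, 0.01], -1], [[0, 0, 0], [0.001, 0.004, 0.01], -1], [[0, 0, 0], [0, 0, 0.006], -1], [[0, 0, 0], [0, 0, 0], -1], [[0, 0, 0], [0, 0, 0], -1]]'

```text
clock: 19.2
tool_pos: [0.591, 0.273, 0.1186]
tool_rot: [0.977, -0.215, 0.002, -0.001]
wrist_force: [-0.0, -0.1, -1.1]
finger_gap: 0.158
```

```bash
python3 stir.py .5931 .2729 .022
```

```text
clk 19.2 foot [0.5947 0.2721 0.0389] bowl xy [0.2104 0.418 ] ang 63.3 r 0.468 yaw -0.434 gap 0.158 F [-0.  -0.1 -1.1] lvl turn [-0.15 -0.22  0.  ]
shift [-0.0018 -0.0001  0.0169]
```

>>> arm_command --moves '[[[-0.1, -0.2, 0], [-0.001, 0, 0.008], -1], [[0, 0, 0], [-0.0005, 0, 0.006], -1], [[0, 0, 0], [0, 0, 0], -1], [[0, 0, 0], [0, 0, 0], -1]]'

```text
clock: 19.53
tool_pos: [0.5896, 0.2735, 0.1032]
tool_rot: [0.976, -0.216, 0.0, -0.0]
wrist_force: [-0.8, -0.1, -1.7]
finger_gap: 0.158
```

```bash
python3 stir.py .5931 .2729 .010; python3 held.py
```

```text
clk 19.53 foot [0.593  0.2726 0.0234] bowl xy [0.209  0.4191] ang 63.5 r 0.4683 yaw -0.435 gap 0.158 F [-0.8 -0.1 -1.7] lvl turn [-0.05  0.01 -0.  ]
shift [-0.     -0.0003  0.0134]
held dx,dy,h,pitch,roll [ 0.0045 -0.0002  0.0804 -0.0155  0.0029] err 37.3 160.0 foot [0.5949 0.2715 0.0227] axis [-0.015  0.003  1.   ]
```

>>> arm_command --moves '[[[0, 0, 0], [-0.0005, -0.0005, 0.006], -1], [[0, 0, 0], [0, 0, 0.004], -1], [[0, 0, 0], [0, 0, 0.002], -1]]'

```text
clock: 19.83
tool_pos: [0.59, 0.2745, 0.0916]
tool_rot: [0.977, -0.215, 0.001, -0.001]
wrist_force: [-1.0, -1.1, -0.0]
finger_gap: 0.158
```

```bash
python3 stir.py .5925 .2735 .006
```

```text
clk 19.83 foot [0.5935 0.2736 0.0118] bowl xy [0.2099 0.4199] ang 63.4 r 0.4694 yaw -0.434 gap 0.158 F [-1.  -1.1 -0. ] lvl turn [-0.1  -0.09  0.  ]
shift [-0.0009  0.0005  0.0058]
```

Foot height is about 12 mm, below the block's 16 mm top, and the force is small, so it is entering the pocket.

>>> arm_command --moves '[[[-0.1, -0.1, 0], [0, 0, 0.003], -1], [[0, 0, 0], [0, 0, 0.003], -1], [[0, 0, 0], [0, 0, 0.002], -1]]'

```text
clock: 20.08
tool_pos: [0.5905, 0.2746, 0.0844]
tool_rot: [0.977, -0.215, 0.0, 0.0]
wrist_force: [-5.1, -3.1, 15.3]
finger_gap: 0.156
```

```bash
python3 stir.py .5925 .2735 .006
```

```text
clk 20.08 foot [0.5938 0.2736 0.0046] bowl xy [0.2102 0.4198] ang 63.4 r 0.4695 yaw -0.434 gap 0.156 F [-5.1 -3.1 15.3] lvl turn [ 0.   -0.01 -0.  ]
shift [-0.0012  0.0007 -0.0014]
```

>>> arm_command --moves '[[[0, 0, 0], [0, 0, 0], -1], [[0, 0, 0], [0, 0, -0.001], -1], [[0, 0, 0], [0, 0, 0], -0.2], [[0, 0, 0], [0, 0, 0], -0.2], [[0, 0, 0], [0, 0, 0], -0.2], [[0, 0, 0], [0, 0, 0], -0.2], [[0, 0, 0], [0, 0, 0], -0.2]]'

```text
clock: 20.67
tool_pos: [0.5915, 0.2752, 0.0861]
tool_rot: [0.977, -0.215, 0.001, -0.001]
wrist_force: [0.0, -0.6, 0.1]
finger_gap: 0.396
```

```bash
python3 stir.py .5925 .2735 .006
```

```text
clk 20.67 foot [0.595  0.2743 0.0063] bowl xy [0.2115 0.42  ] ang 63.3 r 0.4703 yaw -0.434 gap 0.396 F [ 0.  -0.6  0.1] lvl turn [-0.12 -0.09  0.  ]
shift [-0.0019  0.0018  0.0003]
```

Released. I retreat straight up, then clear the view sideways toward −y at height.

>>> arm_command --moves '[[[0, 0, 0], [0, 0, -0.015], -0.2], [[0, 0, 0], [0, 0, -0.025], -0.2], [[0, 0, 0], [0, 0, -0.03], -0.2], [[0, 0, 0], [0, 0, -0.03], -0.2], [[0, 0, 0], [0, 0, -0.03], -0.2], [[0, 0, 0], [0, 0, -0.02], -0.2], [[0, 0, 0], [0, 0.02, 0], -0.2], [[0, 0, 0], [0, 0.035, 0], -0.2], [[0, 0, 0], [0, 0.035, 0], -0.2], [[0, 0, 0], [0, 0.035, 0], -0.2], [[0, 0, 0], [0, 0.035, 0], -0.2], [[0, 0, 0], [0, 0.035, 0], -0.2], [[0, 0, 0], [0, 0.02, 0], -0.2], [[0, 0, 0], [0, 0, -0.001], -0.2], [[0, 0, 0], [0, 0, -0.001], -0.2], [[0, 0, 0], [0, 0, -0.001], -0.2]]'

```text
clock: 22.0
tool_pos: [0.4989, 0.074, 0.2662]
tool_rot: [0.977, -0.214, 0.012, -0.004]
wrist_force: [0.7, -0.1, -1.0]
finger_gap: 0.4
```

```bash
python3 go.py .5 .1 .2; python3 - <<'E'
from fit import *
im,d=capture("scene"); im2,d2=capture("top")
W=pts("scene",d)
a=cv2.resize(im[140:260,310:430,::-1],(400,400),interpolation=2); b=cv2.resize(im[220:340,190:310,::-1],(400,400),interpolation=2)
# overlay expected seated stirrer outline
st=(.5927,.2737,-.432)
for H in M["stirrer"]:
    q=(proj("scene",place(H,st)+[0,0,.006])-[310,140]+.5)*400/120; cv2.polylines(a,[cv2.convexHull(np.round(q).astype(np.int32))],True,(0,0,255),1)
cv2.imwrite("pics/z.png",np.hstack([a,b]))
E
```

```text
clk 22.0 pos [0.4989 0.074  0.2662] yaw -0.4312 tilt [0.0246 0.0037] gap 0.4 F [ 0.7 -0.1 -1. ] q6 2.0
turn deg [-0.78 -1.19  0.01] shift now [-0.0112 -0.0232  0.0663] shift after turn [-0.0099 -0.0241  0.0662]
```

View pics/z.png

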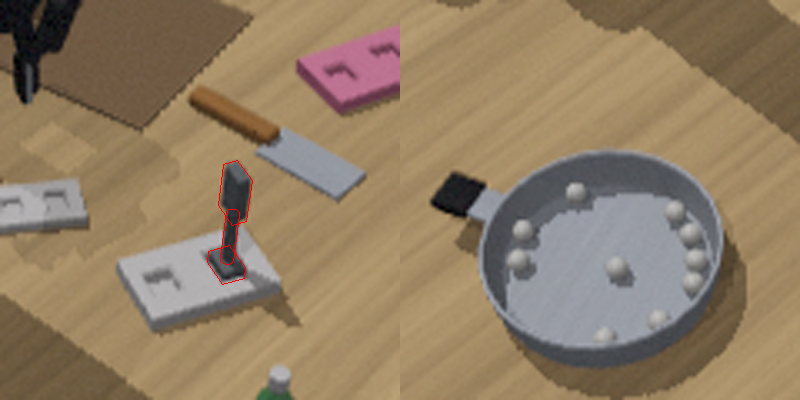

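The stirrer matches the seated-and-upright outline (crop px 230,262), all ten beads are in the bowl, and the arm is clear. I'm handing in.

```bash
python3 -c "
from rig import ctrl; print(ctrl.finish_job())"
```

```text
the job is handed in; nothing more can be done
None
```

The job is done and handed in at about 22 s; the rig reports no verdict.

**What I did:**
- I gripped the stirrer and set its foot down at the bowl's handle side. The grip was about 13 mm off-centre, so I released it there and regripped it centred.
- I made two anticlockwise turns at 42–51 mm radius, with the foot about 2.5 mm off the bowl floor. The one exception was early in the first turn, where the estimated height rose to 13.6 mm, just under the 14 mm limit, before I corrected it.
- I lowered the stirrer into the rectangular pocket of the larger white block and let go only after it touched the pocket floor at about 15 N. Then I backed away.

**Last checks:**
- The stirrer in the final picture matches the outline expected for a seated, square and upright one.
- All ten beads are in the bowl, clearly shifted round the wall on both sides.
- The scraper shows no sign of having moved. I did not measure the glue bottle or the shell again, but the arm never came near them.
- The arm is clear of everything.

**Disagreements:**
- My first height estimate for the held stirrer was about 10 mm off. Depth readings and contact with the bowl floor corrected it.
- Just before insertion, the camera fit and the arm's own position for the foot differed by about 2 mm. The foot still went in with little force.

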